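Snug the adjustable wrench and tighten the display-stand nut

ROBOT

A 6-joint arm with a two-finger parallel gripper is mounted at the origin on the work surface. World frame = base frame: x ahead of the robot, y to its left, z up, the work surface at z = 0. Lengths are in m, angles in rad, forces in N, time in s.
With the tool pointing down it reaches from about 0.25 to 0.775 m from the base axis. Payload 4 kg.
Tool frame: the origin (TCP) lies between the finger pads; the fingertips stand 11 mm ahead of it and the grasp point (between the pads) lies 8 mm behind it; z points along the fingers, y is the direction in which the jaws open and shut (so a half turn about z gives the same grasp; the last joint's range is limited). The gripper opens to 94 mm and grips with 3 to 60 N. Pads are 16 mm wide; open, the fingers measure 119 mm over their backs; the gripper's body (75 mm by 177 mm) begins 78 mm behind the grasp point.
Start: joints at [1.114, 0.087, 1.371, -0, 1.684, -0.103], TCP at [0.191, 0.516, 0.217] pointing down, gripper open.
Joint ranges: [-3.1, 3.1], [-0.76, 2.03], [0.27, 2.55], [-1.08, 4.22], [0.17, 2.65], [-2.57, 2.57]. Speed limits (rad/s): [2.79, 2.79, 3.14, 3.14, 3.14, 3.14].

INTERFACE

Orientations are given as [roll, pitch, yaw] about the fixed x, y, z axes, in that order (R = Rz(yaw) Ry(pitch) Rx(roll)).
In Python, from bench import get_obs, cams, ticket gives the robot as it stands. The module is installed in compiled form; this text tells all that it offers.
- The arm moves only by the shell command python3 -m crank 'ROWS'. ROWS is JSON, a list of rows, each an object of numbers: "tx", "ty", "tz": the shift along the tool's x, y, z in cm; "twist": the turn about the tool's z in degrees; "grip": the opening, from 0 (shut) to 1 (fully open). In form: [{"tx": .., "ty": .., "tz": .., "twist": .., "grip": ..}, ...]. A call has 1 to 12 rows; each row shifts and turns the commanded pose from where the row before left it, along the tool's axes as they then stand; what a row does not reach is not made up. A row lasts 1/8 s, in which the tool goes at most 62.5 mm and 10.7 degrees, less where a joint would pass 70% of its speed; a pose out of reach is approached as far as the arm can. A call is refused whole if a number of a shift passes 6.25 or a number of a turn 10.7, either way. A call with a gripper value outside its range is refused whole. The fingers move at their own pace and stop on an object; the grip force is fixed at half the most. Time passes only in rows, so rows that do not move let the fingers close. It gives the time, the measured TCP pose, the force and the opening at its end, in the units of the state.
- get_obs(): the state, without advancing time (a new reading comes with each control period).
- cams.snapshot(name): name is "side" or "top" or "wrist"; returns a dict with "frame" (384x512x3 uint8, red, green, blue), "intrinsics" (3x3 intrinsics, pixels), "R" (3x3) and "t" (3): a world point X has camera coordinates R X + t; the wrist camera has in their place "hand_eye" (4x4, takes a point from camera to tool coordinates, whose origin is the TCP and whose axes are the flange's). Camera axes: x right, y down, z forward; pixel columns grow to the right and rows downward; lengths in m; the calibration is good to about 2 mm. A picture is of the moment at which its call begins: read the wrist's pose just before it. There is no depth.
- ticket.close_job(): hands the job in, once; it reports no verdict.
Trained networks look in a picture, given as the dict that the camera call returned (one of the last four; its "shot" number tells which), for a name from the list of things; names that differ only in an ending like _2 or _b are one class to them, and where a whole thing is asked for, a point or a joint stands for the part that bears it (a point fixed in the world has none). Each returns a list of dicts, best first, with "conf" (0 to 1); they miss things now and then, are a little off and sometimes report something else, mostly with a low value. They report only what shows in the picture. A call takes as long as a camera call.
- cams.outline_of(picture, query): "region" (384x512 bool, what is visible of it) and "centre" ([column, row] in pixels, amid what is visible of it).
The state is a dict: "time": time; "joint_positions": joint angles; "qvel": joint speeds; "joint_torque": joint torques, N m; "tool_pos": TCP position; "ee_rot": TCP orientation; "wrist_force": force on the tool from outside, world axes, zero at the start; "wrist_torque": the same for the moment, N m; "width": finger opening in m.
Only numpy, scipy, OpenCV 4.12 (cv2) and the standard library are available. Lean on these libraries where they do the work, as an engineer would, in place of code of your own. Each camera call takes 0.05 s, during which the arm holds its last target.

TASK

The adjustable wrench lying on the grey display-stand foot is around the nut, but its jaw is still slack. Roll the wrench's worm with a light fingertip until the jaw is snug on the nut, and only then swing the handle clockwise (seen from above) until the nut comes up against its stop, leaning on it there for a moment with about 7 N. Never put more than 25 N on the wrench, leave it lying flat on the nut, and do not disturb the other things.

Things in the scene. Friction and masses are not known exactly. Their poses are not given: they have to be found in the camera images.
- nut_centre (a point): The steel hex nut on the stud amid a grey steel disc (the display-stand foot, 260 mm across, 8 mm thick) on a springy black mat. 30 mm across flats, 16 mm high; this point is its centre, 18 to 22 mm above the counter (the mat is 2 to 6 mm high), on the turning axis. The stud ends 3 mm above the nut. Pressed, disc and all on it yield straight down, 6 N per mm, at most 2.5 mm; else it is fixed.
- nut (a joint): Angle of the nut in rad, growing as it is turned clockwise seen from above (tightening). It starts between 0.04 and 0.06 and comes to a hard stop at 1.0 (tight). It turns stiffly, 0.25 N m, which with the rubbing of the wrench takes 2 to 5 N at the grip point.
- mouth (a point): Steel adjustable wrench (loose, 0.6 kg, 281 mm long, flat on the disc): point half-way up its 16 mm thick head, between the jaws, near the nut's centre. Wrench axes: x from the handle to the open end of the head, y towards the moving jaw, z up. The fixed jaw's face is at y = -17 mm, the throat at x = -22 mm, the moving jaw on the +y side; the handle runs from x = -75 to -265 mm.
- grip (a point): Point on the wrench handle's middle line, 170 mm from the mouth point, half-way up; axes as the wrench. The handle is 24 mm wide and 12 mm thick, its underside 12 to 16 mm and its top 24 to 28 mm above the counter; this part reaches beyond disc and mat, over bare counter. To tighten, the handle is pushed towards the wrench's +y.
- worm_top (a point): Top of the worm, a knurled dark roller 18 mm across and 18 mm long in the wrench head, 48 mm from the mouth point towards the handle, axle along wrench y. It is 14 mm above the level of the nut's centre (32 to 36 mm above the counter), 6 mm proud of the head around it, higher than nut and stud. The point does not roll; axes as the wrench.
- worm (a joint): Angle of the worm in rad; starts between 1.5 and 4, snug at 9 to 11. Stiff to roll (4 N at its rim): a fingertip pressed on its top with 6 to 8 N and dragged towards the nut (wrench +x) rolls it and closes the jaw (angle grows); dragged back it opens. Lift to go back. It stays where left; when the jaw is snug it stops and the fingertip slips.
- jaw (a joint): Travel of the moving jaw in m, growing as it closes, 0.0005 times the worm angle until it bites. The opening is 0.0345 minus this, so it is snug on the nut at about 0.0045.
- washer: Loose spare steel washer lying on the disc, 36 mm across, 4 mm thick; leave alone.
- tealight: Loose aluminium tealight standing on the disc, 38 mm across, 16 mm high; leave alone.
- candle_a: Pale green candle glass with cork lid, 74 mm wide, 130 mm high; leave alone.
- candle_b: Second pale green candle glass with cork lid; leave alone.
- candle_c: Black candle tumbler with a dark lid, 82 mm wide, 100 mm high; leave alone.
- gift_box: White gift box, 80 mm cube; leave alone.
- dish: White ceramic dish, 100 mm across, 35 mm high; leave alone.

How it is judged:
By the outcome, as a careful person would: the job done as asked, in the order asked, and still so for the second after the job is handed in, with the robot touching nothing.
It also fails if it takes over 72 s, if anything falls off the work surface, if the arm or the gripper's body presses on something with over 40 N, if the wrist force passes 120 N, or if a joint passes its speed limit or range.

## Working session

There is one attempt and no reset: what is moved stays moved. The work goes in short steps, Python scripts to look and compute and a shell command to move; the robot and the scene stay as the last step left them, time stands still between calls to the robot, and variables do not carry over. Pictures are saved under pics/ and viewed, and the job is handed in when it is done.

```bash
mkdir -p pics; cat > h.py <<'E'
from bench import get_obs,cams,ticket
import numpy as np,cv2
def save(p,n,crop=None,s=1):
    im=p["frame"][:,:,::-1]
    if crop: c0,r0,c1,r1=crop; im=im[r0:r1,c0:c1]
    im=cv2.resize(im,None,fx=s,fy=s,interpolation=cv2.INTER_CUBIC)
    cv2.imwrite("pics/"+n,im)
def ray_plane(p,uv,z):
    K=p["intrinsics"];d=np.linalg.inv(K)@np.array([uv[0],uv[1],1.])
    R=np.array(p["R"]);t=np.array(p["t"]);c=-R.T@t;d=R.T@d
    return c+d*(z-c[2])/d[2]
def proj(p,X):
    x=np.array(p["R"])@X+np.array(p["t"]);x=np.array(p["intrinsics"])@x;return x[:2]/x[2]
def tri(ps,uvs):
    A=[];b=[]
    for p,uv in zip(ps,uvs):
        R=np.array(p["R"]);t=np.array(p["t"]);c=-R.T@t
        d=R.T@np.linalg.inv(p["intrinsics"])@np.array([uv[0],uv[1],1.]);d/=np.linalg.norm(d)
        P=np.eye(3)-np.outer(d,d);A.append(P);b.append(P@c)
    return np.linalg.lstsq(np.vstack(A),np.hstack(b),rcond=None)[0]
E
python3 - <<'E'
from h import *
o=get_obs();print({k:np.round(v,3) for k,v in o.items()})
for n in("top","side","wrist"):
    p=cams.snapshot(n);save(p,n+"0.png",s=1.5)
    if n!="wrist":print(n,p["intrinsics"],np.round(-np.array(p["R"]).T@p["t"],3),np.round(p["R"],2))
    else:print(p["intrinsics"],p["hand_eye"])
    for q in("nut","mouth","worm_top","grip","worm"):
        try:
            for r in cams.outline_of(p,q)[:2]:print(n,q,r["conf"],r["centre"],r["region"].sum())
        except Exception as e:print(n,q,e)
E
```

```text
{'time': np.float64(0.0), 'joint_positions': array([ 1.114,  0.088,  1.372,  0.   ,  1.684, -0.103]), 'qvel': array([-0.002, -0.002,  0.   , -0.001, -0.001, -0.001]), 'joint_torque': array([-0.0000e+00, -3.4017e+01, -3.0243e+01,  7.2000e-02,  3.3000e-02,
       -0.0000e+00]), 'tool_pos': array([0.19 , 0.515, 0.215]), 'ee_rot': array([-3.139, -0.   ,  2.788]), 'wrist_force': array([-0.35 ,  0.661, -0.953]), 'wrist_torque': array([ 0.013, -0.028,  0.012]), 'width': np.float64(0.094)}
top [[364.60044377   0.         262.93382038]
 [  0.         364.60044377 196.41745149]
 [  0.           0.           1.        ]] [0.359 0.011 1.233] [[ 0.02 -1.    0.03]
 [-0.99 -0.02 -0.11]
 [ 0.11 -0.03 -0.99]]
top nut 0.38 [255.2, 186.7] 758
top nut 0.37 [282.2, 175.4] 10
top mouth 0.92 [255.0, 187.6] 704
top worm_top 0.64 [253.6, 188.0] 736
top worm_top 0.41 [279.7, 174.9] 3869
top grip 0.74 [256.5, 185.7] 804
top grip 0.68 [276.3, 175.9] 85
side [[429.92928039   0.         257.09496972]
 [  0.         429.92928039 191.18069782]
 [  0.           0.           1.        ]] [ 0.313 -0.923  0.728] [[ 0.98 -0.2  -0.02]
 [-0.13 -0.58 -0.81]
 [ 0.15  0.79 -0.59]]
side nut 0.64 [287.9, 218.2] 47
side mouth 0.96 [273.7, 201.8] 815
side worm_top 0.84 [271.0, 200.2] 783
side grip 0.6 [276.4, 200.0] 764
side worm 0.66 [274.3, 290.1] 2285
side worm 0.36 [279.3, 204.1] 39
[[275.95002386   0.         258.30057313]
 [  0.         275.95002386 190.67388631]
 [  0.           0.           1.        ]] [[-8.64426333e-05 -9.63672363e-01 -2.67087193e-01  7.78162123e-02]
 [ 9.99999991e-01 -5.67829012e-05 -1.18772150e-04  6.16447090e-04]
 [ 9.92914524e-05 -2.67087201e-01  9.63672360e-01 -1.68430150e-01]
 [ 0.00000000e+00  0.00000000e+00  0.00000000e+00  1.00000000e+00]]
```

View pics/top0.png

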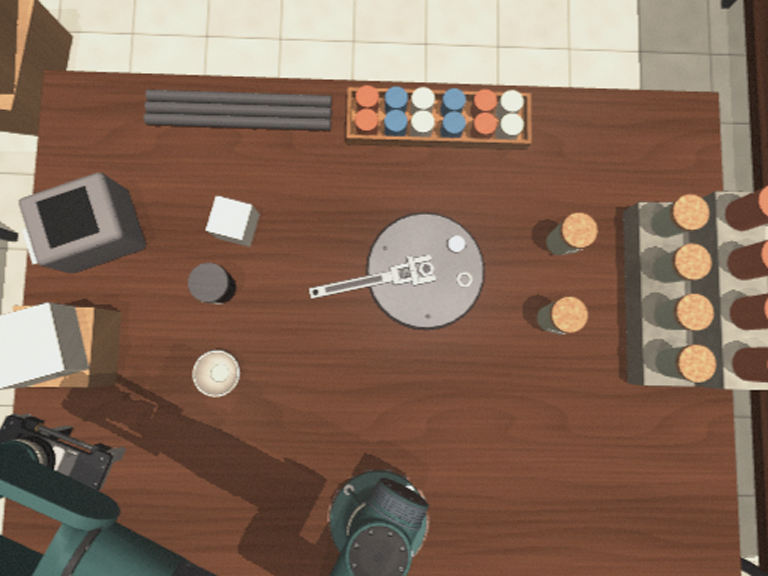

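View pics/side0.png

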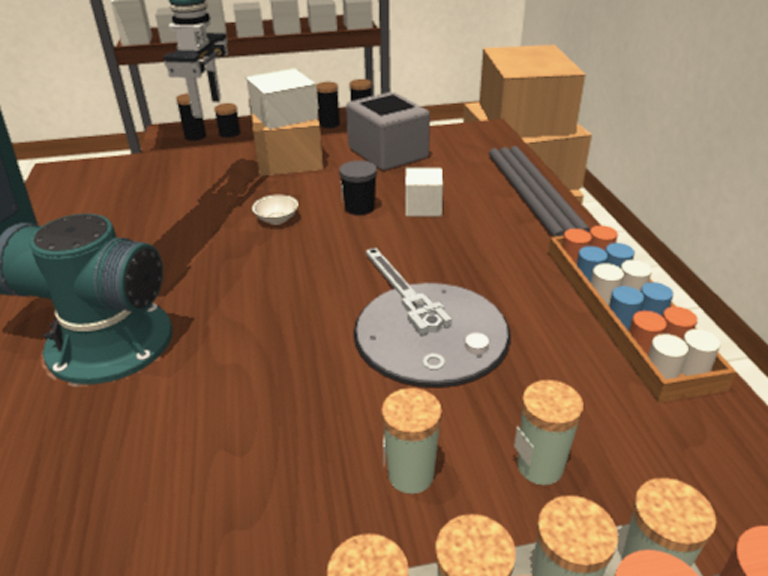

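View pics/wrist0.png

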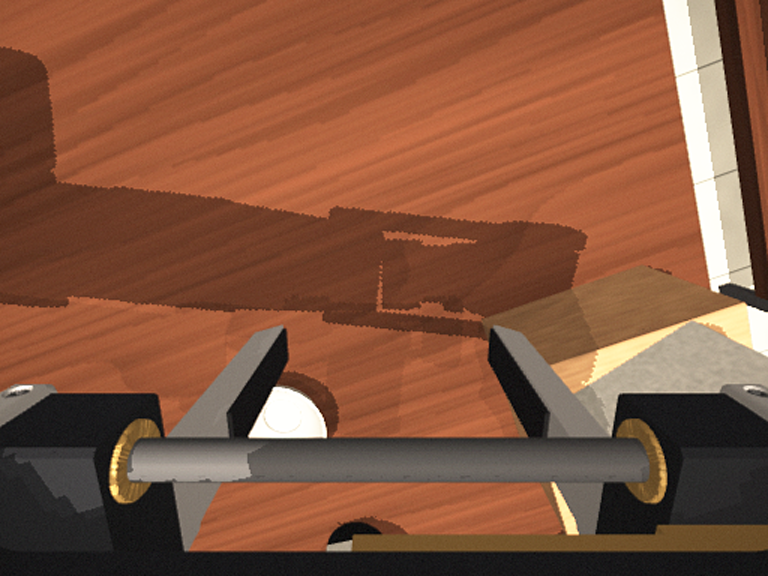

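```bash
python3 - <<'E'
from h import *
p=cams.snapshot("top");save(p,"top1.png",(195,130,335,230),5.5)
s=cams.snapshot("side");save(s,"side1.png",(230,150,350,260),5.4)
for uv in((284,178.7),(211,195)):print(ray_plane(p,uv,.026))
E
```

```text
[ 0.55053155 -0.09461055  0.026     ]
[0.49013701 0.14732277 0.026     ]
```

View pics/top1.png

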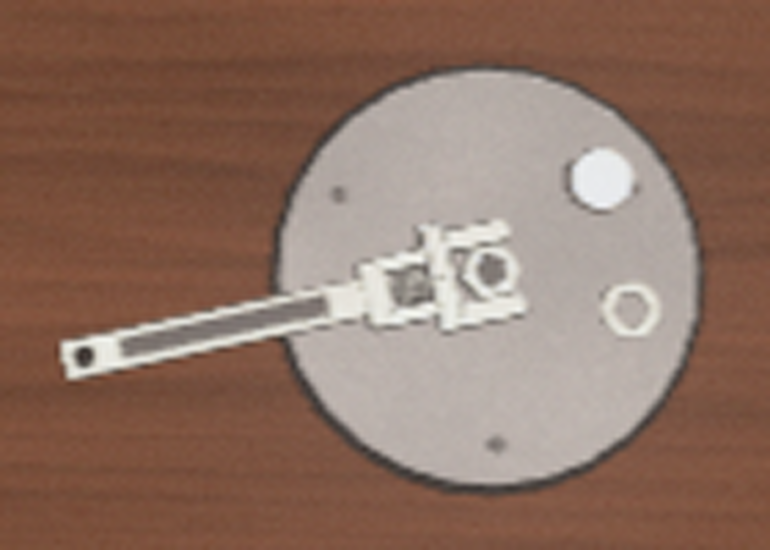

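View pics/side1.png

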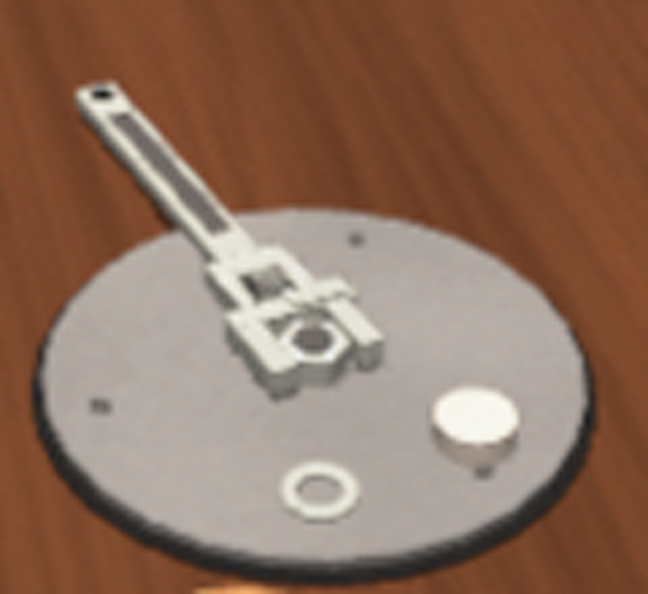

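Top view (5.5x crop): nut at pixel (284.3,178.9), worm (269.4,182.2), handle-end hole (210.5,194.7); in the side view the nut top is at (288,213), the worm at (279.6,202.2). Handle points to world +y, moving jaw on the +x side. Moving over the wrench for a close wrist view.

```bash
python3 -m crank '[{"tx":-4.7,"ty":-3.6,"grip":0},{"tx":-4.7,"ty":-3.6,"grip":0},{"tx":-4.7,"ty":-3.6,"grip":0},{"tx":-4.7,"ty":-3.6,"grip":0},{"tx":-4.7,"ty":-3.6,"grip":0},{"tx":-4.7,"ty":-3.6,"grip":0},{"tx":-4.7,"ty":-3.6,"grip":0},{"tx":-4.7,"ty":-3.6,"grip":0},{"tx":-4.7,"ty":-3.6,"grip":0},{"tx":-4.7,"ty":-3.6,"grip":0},{"tx":-4.7,"ty":-3.6,"grip":0}]'
python3 -m crank '[{"twist":9.3,"grip":0},{"twist":9.3,"grip":0},{"twist":9.3,"grip":0},{"twist":9.3,"grip":0},{"twist":9.3,"grip":0},{"twist":9.3,"grip":0},{"grip":0},{"grip":0}]'
python3 - <<'E'
from h import *
o=get_obs();print({k:np.round(v,4) for k,v in o.items()})
p=cams.snapshot("wrist");save(p,"w1.png",s=1.5)
p=cams.snapshot("top");save(p,"top2.png",s=1.5)
E
```

```text
{'time': np.float64(1.0), 'joint_positions': array([ 1.1139,  0.0872,  1.3707,  0.    ,  1.6836, -0.1031]), 'qvel': array([ 0.0001, -0.0002,  0.0001,  0.0025,  0.0004, -0.0027]), 'joint_torque': array([ 1.20000e-03, -3.40049e+01, -3.02602e+01,  7.16000e-02,
        2.37000e-02,  0.00000e+00]), 'tool_pos': array([0.1906, 0.5159, 0.2165]), 'ee_rot': array([3.1415, 0.    , 2.7878]), 'wrist_force': array([ 0.3306, -0.2942,  0.7112]), 'wrist_torque': array([-0.0398, -0.0034, -0.0513]), 'width': np.float64(0.0935)}invalid input at $[0]: expected keys tx, ty, tz, twist, grip
invalid input at $[0]: expected keys tx, ty, tz, twist, grip
```

View pics/w1.png

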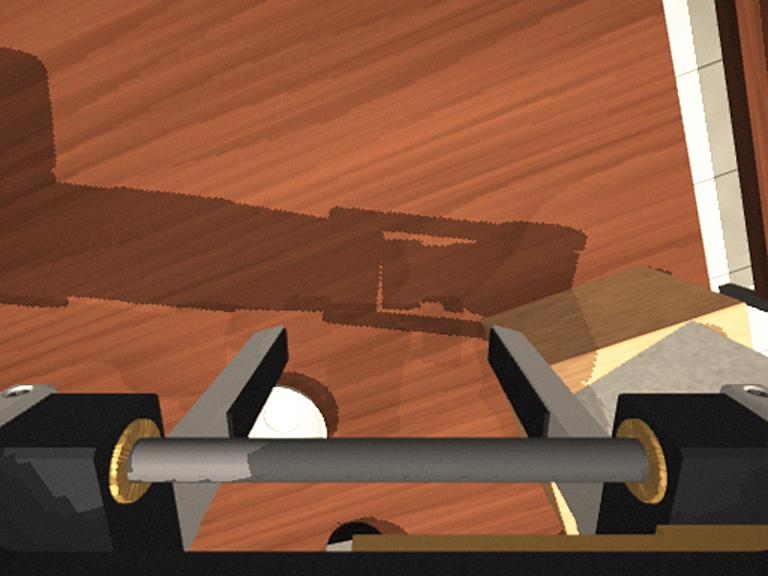

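All five keys are needed in each row.

```bash
python3 -m crank '[{"tx":-4.7,"ty":-3.6,"tz":0,"twist":0,"grip":0},{"tx":-4.7,"ty":-3.6,"tz":0,"twist":0,"grip":0},{"tx":-4.7,"ty":-3.6,"tz":0,"twist":0,"grip":0},{"tx":-4.7,"ty":-3.6,"tz":0,"twist":0,"grip":0},{"tx":-4.7,"ty":-3.6,"tz":0,"twist":0,"grip":0},{"tx":-4.7,"ty":-3.6,"tz":0,"twist":0,"grip":0},{"tx":-4.7,"ty":-3.6,"tz":0,"twist":0,"grip":0},{"tx":-4.7,"ty":-3.6,"tz":0,"twist":0,"grip":0},{"tx":-4.7,"ty":-3.6,"tz":0,"twist":0,"grip":0},{"tx":-4.7,"ty":-3.6,"tz":0,"twist":0,"grip":0},{"tx":-4.7,"ty":-3.6,"tz":0,"twist":0,"grip":0}]'
python3 -m crank '[{"tx":0,"ty":0,"tz":0,"twist":9.3,"grip":0},{"tx":0,"ty":0,"tz":0,"twist":9.3,"grip":0},{"tx":0,"ty":0,"tz":0,"twist":9.3,"grip":0},{"tx":0,"ty":0,"tz":0,"twist":9.3,"grip":0},{"tx":0,"ty":0,"tz":0,"twist":9.3,"grip":0},{"tx":0,"ty":0,"tz":0,"twist":9.3,"grip":0},{"tx":0,"ty":0,"tz":0,"twist":0,"grip":0},{"tx":0,"ty":0,"tz":0,"twist":0,"grip":0}]'
python3 - <<'E'
from h import *
o=get_obs();print({k:np.round(v,4) for k,v in o.items()})
p=cams.snapshot("wrist");save(p,"w1.png",s=1.5)
E
```

```text
time: 2.48
tool_pos: [0.5392, -0.0365, 0.2167]
ee_rot: [3.141, 0.001, 2.787]
wrist_force: [0.5, 0.5, 0.5]
width: 0.0006
time: 3.48
tool_pos: [0.5383, -0.0347, 0.2165]
ee_rot: [3.142, -0.0, 1.816]
wrist_force: [0.0, 0.2, 0.2]
width: 0.0004
{'time': np.float64(3.475), 'joint_positions': array([-1.6940e-01,  6.3700e-02,  1.3959e+00,  1.0000e-04,  1.6821e+00,
       -4.1480e-01]), 'qvel': array([ 0.0007, -0.0009, -0.0005,  0.0006,  0.0005,  0.0091]), 'joint_torque': array([-2.30000e-03, -3.29700e+01, -3.02354e+01,  6.13000e-02,
        4.50000e-02, -5.50000e-03]), 'tool_pos': array([ 0.5383, -0.0347,  0.2165]), 'ee_rot': array([ 3.1416e+00, -1.0000e-04,  1.8161e+00]), 'wrist_force': array([0.0461, 0.1634, 0.2461]), 'wrist_torque': array([-0.0635, -0.0046, -0.0031]), 'width': np.float64(0.0004)}
```

View pics/w1.png

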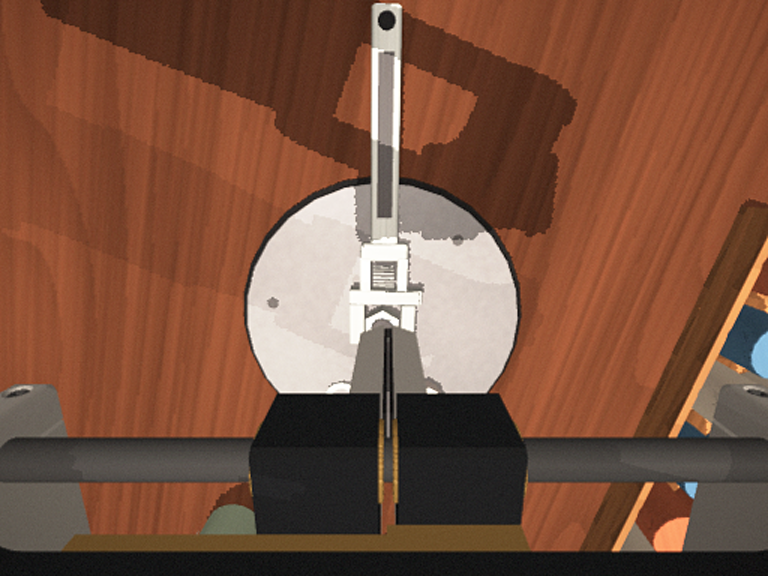

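Wrist view: handle vertical and centred (hole at (257,13) native), worm at (256,183); nut hidden by the fingers. I'll shift back 6 cm along the handle for a second viewpoint.

```bash
cat >> h.py <<'E'
from scipy.spatial.transform import Rotation as Ro
def wpose(p,o):
    T=np.eye(4);T[:3,:3]=Ro.from_euler('xyz',o["ee_rot"]).as_matrix();T[:3,3]=o["tool_pos"]
    M=np.linalg.inv(T@np.array(p["hand_eye"]));p["R"]=M[:3,:3];p["t"]=M[:3,3];return p
E
python3 -m crank '[{"tx":3,"ty":0,"tz":0,"twist":0,"grip":0},{"tx":3,"ty":0,"tz":0,"twist":0,"grip":0},{"tx":0,"ty":0,"tz":0,"twist":0,"grip":0},{"tx":0,"ty":0,"tz":0,"twist":0,"grip":0}]'
python3 - <<'E'
from h import *
o=get_obs();print(o["tool_pos"],o["ee_rot"])
p=cams.snapshot("wrist");save(p,"w2.png",(180,130,330,300),3.5)
import pickle;wpose(p,o);pickle.dump(p,open("w2.pkl","wb"))
E
```

```text
time: 4.03
tool_pos: [0.5241, 0.0232, 0.2165]
ee_rot: [3.141, 0.001, 1.815]
wrist_force: [-0.9, 0.3, 0.4]
width: 0.0005
[0.52406575 0.02315463 0.21652281] [3.14144871e+00 6.51171425e-04 1.81454653e+00]
```

View pics/w2.png

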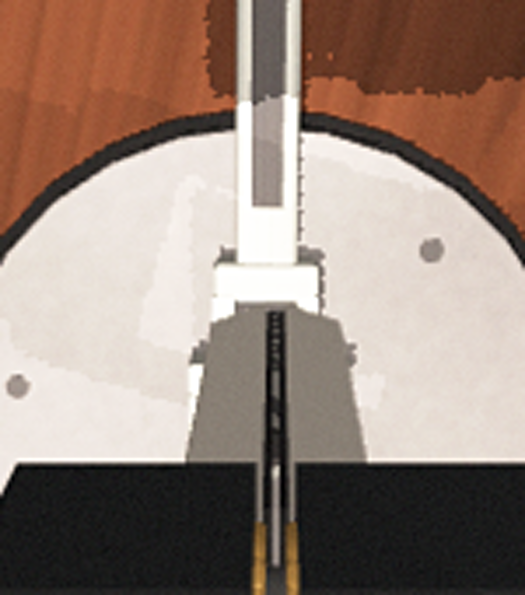

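```bash
python3 -c "
import cv2
im=cv2.imread('pics/w1.png');im=cv2.resize(im,(512,384),interpolation=cv2.INTER_AREA)
cv2.imwrite('pics/w1c.png',cv2.resize(im[150:240,200:320],None,fx=6,fy=6,interpolation=cv2.INTER_CUBIC))"
```

```text
(no output)
```

View pics/w1c.png

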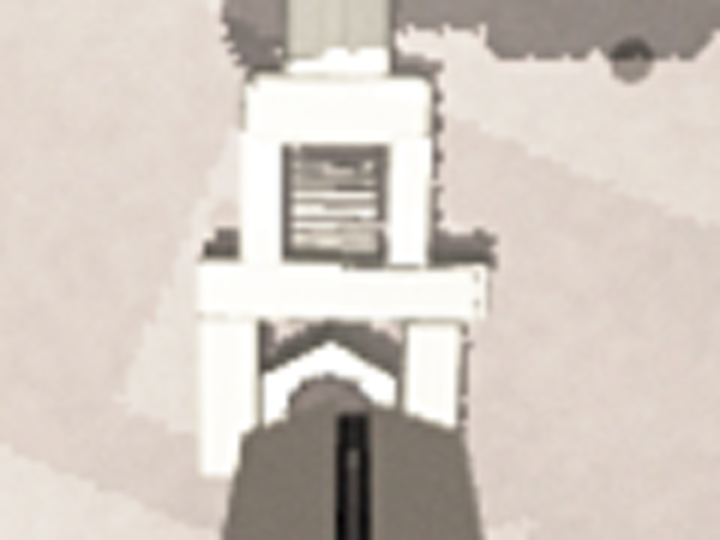

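In w1 the worm is at native pixel (255.5,183.8). The fingers hide the head in w2, so I go the other way.

```bash

python3 -m crank '[{"tx":-6,"ty":0,"tz":0,"twist":0,"grip":0},{"tx":-6,"ty":0,"tz":0,"twist":0,"grip":0},{"tx":0,"ty":0,"tz":0,"twist":0,"grip":0},{"tx":0,"ty":0,"tz":0,"twist":0,"grip":0}]'
python3 - <<'E'
from h import *
o=get_obs();print(o["tool_pos"],o["ee_rot"])
p=cams.snapshot("wrist");save(p,"w3.png",(190,100,320,230),4.6)
save(p,"w3f.png")
import pickle;wpose(p,o);pickle.dump(p,open("w3.pkl","wb"))
E
```

```text
time: 4.58
tool_pos: [0.5526, -0.0934, 0.2162]
ee_rot: [-3.141, -0.001, 1.813]
wrist_force: [-0.3, 0.5, -0.2]
width: 0.0004
[ 0.55264476 -0.09344508  0.21615473] [-3.14116957e+00 -9.16723537e-04  1.81250779e+00]
```

View pics/w3.png

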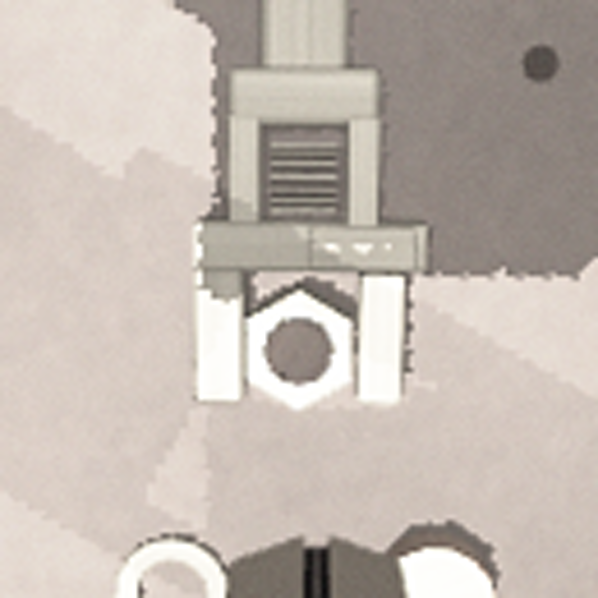

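View pics/w3f.png

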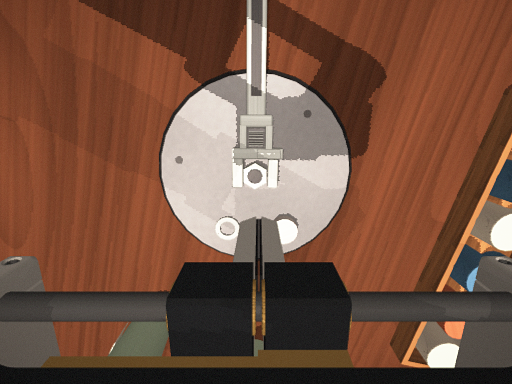

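```bash
python3 - <<'E'
from h import *
import pickle
w3=pickle.load(open("w3.pkl","rb"))
w1=dict(w3);o=dict(tool_pos=np.array([0.5383,-0.0347,0.2165]),ee_rot=np.array([3.1416,-1e-4,1.8161]));wpose(w1,o)
print("worm tri",tri([w1,w3],[(255.5,183.8),(255.9,138.0)]))
print("nutvertex tri",tri([w1,w3],[(255.0,207.5),(190+302/4.6,100+290/4.6)]))
print("slot front edge tri",tri([w1,w3],[(255.5,193.5),(255.9,100+217/4.6)]))
n=ray_plane(w3,(255.4,176.1),.028);w=ray_plane(w3,(255.9,138.),.034);h=ray_plane(w1,(257.3,13.3),.026);w_=ray_plane(w1,(255.5,183.8),.034)
print(n,w,w_,h);d=n-h;print("ang",np.degrees(np.arctan2(d[1],d[0])),np.linalg.norm(d),np.linalg.norm((n-w)[:2]))
x=d[:2]/np.linalg.norm(d[:2]);y=np.array([-x[1],x[0]])
print("worm exp",n[:2]-48*x/1000,"grip",n[:2]-.17*x,x,y)
p=cams.snapshot("top");s=cams.snapshot("side")
print("ts nut",tri([p,s],[(284.3,178.9),(288,213)]),"worm",tri([p,s],[(269.4,182.2),(279.6,202.2)]))
E
```

```text
worm tri [ 0.53787582 -0.046448    0.02733836]
nutvertex tri [ 0.54487818 -0.07677162  0.03400201]
slot front edge tri [ 0.54045894 -0.05656492  0.037887  ]
[ 0.54919685 -0.09470739  0.028     ] [ 0.53801142 -0.04586011  0.034     ] [ 0.53732832 -0.04486519  0.034     ] [0.49139316 0.14909581 0.026     ]
ang -76.66193343978519 0.25056988279764664 0.050111579037534895
worm exp [ 0.53812343 -0.04800215] grip [0.50997849 0.070707  ] [ 0.23069625 -0.97302582] [0.97302582 0.23069625]
ts nut [ 0.54929803 -0.0955863   0.02527536] worm [ 0.538167   -0.04593023  0.02445333]
```

Worm top ≈ (0.538,−0.046), nut ≈ (0.549,−0.095), wrench axis −76.7°, grip ≈ (0.510,0.071). Going above the handle-side of the worm.

```bash

python3 -m crank '[{"tx":5.4,"ty":-0.3,"tz":0,"twist":0.5,"grip":0},{"tx":0,"ty":0,"tz":5,"twist":0,"grip":0},{"tx":0,"ty":0,"tz":5,"twist":0,"grip":0},{"tx":0,"ty":0,"tz":4,"twist":0,"grip":0},{"tx":0,"ty":0,"tz":1.5,"twist":0,"grip":0},{"tx":0,"ty":0,"tz":0,"twist":0,"grip":0},{"tx":0,"ty":0,"tz":0,"twist":0,"grip":0},{"tx":0,"ty":0,"tz":0,"twist":0,"grip":0}]'
python3 - <<'E'
from h import *
o=get_obs();print(o["tool_pos"],o["ee_rot"],o["wrist_force"])
s=cams.snapshot("side");save(s,"s2.png",(220,130,340,230),5.5)
o=get_obs();print(o["tool_pos"],o["ee_rot"],o["wrist_force"])
p=cams.snapshot("wrist");save(p,"w4.png",(130,0,390,300),2)
E
```

```text
time: 5.72
tool_pos: [0.5383, -0.0414, 0.0636]
ee_rot: [3.138, 0.002, 1.805]
wrist_force: [0.2, 0.2, 0.4]
width: 0.0005
[ 0.53833786 -0.04141012  0.06363807] [3.13788144e+00 1.54945494e-03 1.80524277e+00] [0.20067838 0.18770369 0.3950345 ]
[ 0.53806553 -0.0413952   0.06327503] [3.13849985e+00 1.25598494e-03 1.80516289e+00] [0.33823592 0.67631953 0.06082927]
```

View pics/s2.png

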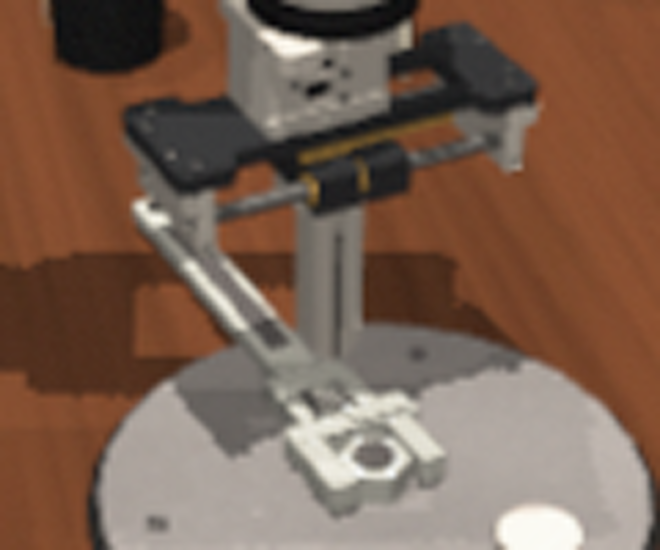

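View pics/w4.png

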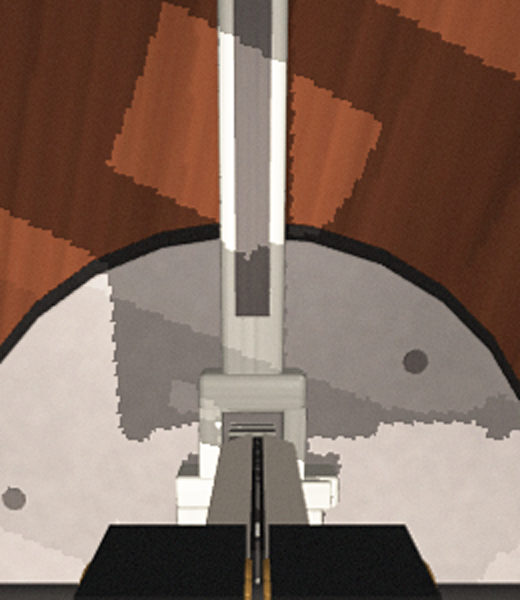

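Fingertip is centred across the worm, ~18 mm above it. Descending gently to feel contact.

```bash

python3 -m crank '[{"tx":0,"ty":0,"tz":0.7,"twist":0,"grip":0},{"tx":0,"ty":0,"tz":0.5,"twist":0,"grip":0},{"tx":0,"ty":0,"tz":0.2,"twist":0,"grip":0},{"tx":0,"ty":0,"tz":0.1,"twist":0,"grip":0},{"tx":0,"ty":0,"tz":0,"twist":0,"grip":0},{"tx":0,"ty":0,"tz":0,"twist":0,"grip":0}]'
python3 -m crank '[{"tx":0,"ty":0,"tz":0.1,"twist":0,"grip":0},{"tx":0,"ty":0,"tz":0,"twist":0,"grip":0}]'
python3 -m crank '[{"tx":0,"ty":0,"tz":0.1,"twist":0,"grip":0},{"tx":0,"ty":0,"tz":0,"twist":0,"grip":0}]'
```

```text
time: 6.58
tool_pos: [0.537, -0.0412, 0.0466]
ee_rot: [3.141, 0.0, 1.805]
wrist_force: [0.8, 0.6, -0.7]
width: 0.0005
time: 6.82
tool_pos: [0.5371, -0.0412, 0.0458]
ee_rot: [3.141, 0.0, 1.805]
wrist_force: [0.0, -0.1, 1.0]
width: 0.0002
time: 7.08
tool_pos: [0.5372, -0.0412, 0.0451]
ee_rot: [3.141, 0.0, 1.805]
wrist_force: [-0.2, 0.1, 4.1]
width: 0.0005
```

```bash

python3 -m crank '[{"tx":0,"ty":0,"tz":0.06,"twist":0,"grip":0},{"tx":0,"ty":0,"tz":0,"twist":0,"grip":0}]'
python3 -m crank '[{"tx":-0.2,"ty":0,"tz":0,"twist":0,"grip":0},{"tx":-0.2,"ty":0,"tz":0,"twist":0,"grip":0}]'
```

```text
time: 7.32
tool_pos: [0.5373, -0.0416, 0.0445]
ee_rot: [3.141, 0.001, 1.805]
wrist_force: [-1.1, -0.1, 4.9]
width: 0.0004
time: 7.58
tool_pos: [0.5377, -0.0438, 0.0439]
ee_rot: [3.141, -0.003, 1.805]
wrist_force: [-1.6, 4.0, 6.5]
width: 0.0002
```

```bash

python3 -m crank '[{"tx":-0.2,"ty":0,"tz":0,"twist":0,"grip":0},{"tx":-0.2,"ty":0,"tz":0,"twist":0,"grip":0}]'
python3 -m crank '[{"tx":-0.2,"ty":0,"tz":0,"twist":0,"grip":0},{"tx":-0.2,"ty":0,"tz":0,"twist":0,"grip":0}]'
python3 -m crank '[{"tx":0,"ty":0,"tz":-0.6,"twist":0,"grip":0},{"tx":0.6,"ty":0,"tz":-3.5,"twist":0,"grip":0},{"tx":0,"ty":0,"tz":0,"twist":0,"grip":0},{"tx":0,"ty":0,"tz":0,"twist":0,"grip":0}]'
python3 - <<'E'
from h import *
s=cams.snapshot("side");save(s,"s3.png",(220,130,340,230),5.5)
p=cams.snapshot("wrist");save(p,"w5.png",(130,0,390,300),2)
E
```

```text
time: 7.82
tool_pos: [0.5386, -0.0475, 0.0439]
ee_rot: [3.141, -0.003, 1.805]
wrist_force: [-0.6, 4.4, 5.4]
width: 0.0007
time: 8.07
tool_pos: [0.5395, -0.0514, 0.0439]
ee_rot: [3.141, -0.003, 1.805]
wrist_force: [-1.6, 4.7, 5.9]
width: 0.0004
time: 8.57
tool_pos: [0.5377, -0.0473, 0.0838]
ee_rot: [-3.14, 0.0, 1.805]
wrist_force: [0.2, -0.4, 0.4]
width: 0.0005
```

View pics/s3.png

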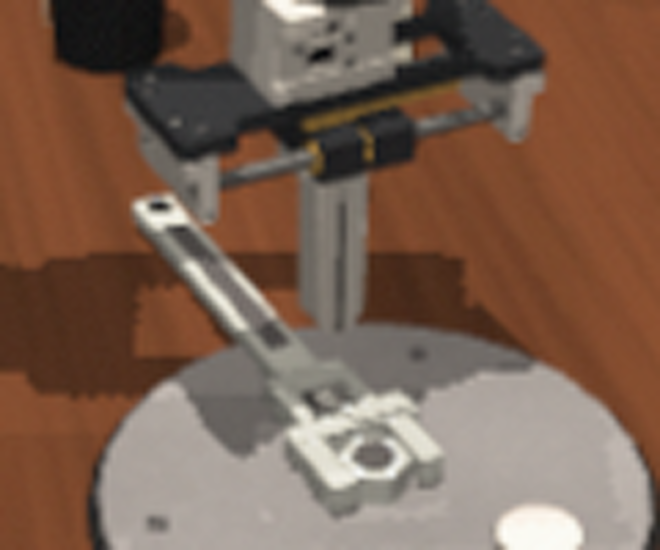

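View pics/w5.png

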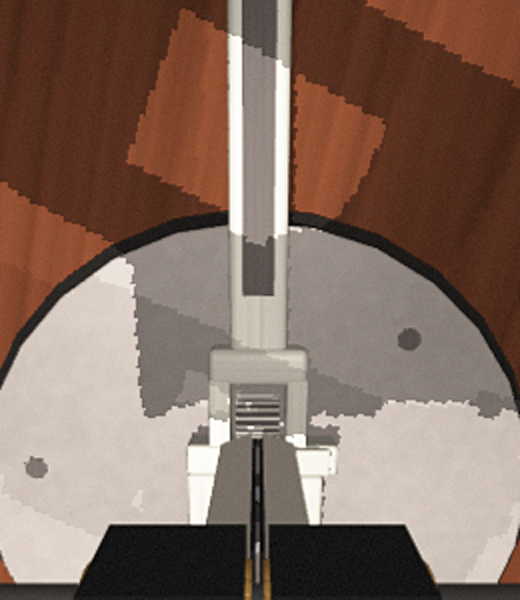

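Stroke 1 worked: ~4.5 N drag at ~6 N normal, wrench stayed put. More strokes.

```bash

python3 -m crank '[{"tx":0.6,"ty":0,"tz":3.5,"twist":0,"grip":0},{"tx":0,"ty":0,"tz":0.4,"twist":0,"grip":0},{"tx":0,"ty":0,"tz":0.13,"twist":0,"grip":0},{"tx":0,"ty":0,"tz":0.1,"twist":0,"grip":0},{"tx":-0.22,"ty":0,"tz":0,"twist":0,"grip":0},{"tx":-0.22,"ty":0,"tz":0,"twist":0,"grip":0},{"tx":-0.22,"ty":0,"tz":0,"twist":0,"grip":0}]'
python3 -m crank '[{"tx":-0.22,"ty":0,"tz":0,"twist":0,"grip":0},{"tx":-0.22,"ty":0,"tz":0,"twist":0,"grip":0},{"tx":-0.22,"ty":0,"tz":0,"twist":0,"grip":0}]'
python3 -m crank '[{"tx":0,"ty":0,"tz":-0.6,"twist":0,"grip":0},{"tx":1.32,"ty":0,"tz":0,"twist":0,"grip":0},{"tx":0,"ty":0,"tz":0.3,"twist":0,"grip":0},{"tx":0,"ty":0,"tz":0.2,"twist":0,"grip":0},{"tx":0,"ty":0,"tz":0.1,"twist":0,"grip":0},{"tx":-0.22,"ty":0,"tz":0,"twist":0,"grip":0},{"tx":-0.22,"ty":0,"tz":0,"twist":0,"grip":0},{"tx":-0.22,"ty":0,"tz":0,"twist":0,"grip":0},{"tx":-0.22,"ty":0,"tz":0,"twist":0,"grip":0},{"tx":-0.22,"ty":0,"tz":0,"twist":0,"grip":0}]'
python3 -m crank '[{"tx":-0.22,"ty":0,"tz":0,"twist":0,"grip":0}]'
```

```text
time: 9.55
tool_pos: [0.5375, -0.0465, 0.044]
ee_rot: [-3.14, -0.003, 1.805]
wrist_force: [-4.8, 4.7, 4.3]
width: 0.0004
time: 9.93
tool_pos: [0.5391, -0.0529, 0.0439]
ee_rot: [-3.14, -0.003, 1.805]
wrist_force: [-4.0, 3.7, 5.1]
width: 0.0006
time: 11.18
tool_pos: [0.5393, -0.0504, 0.0439]
ee_rot: [3.141, -0.004, 1.805]
wrist_force: [-2.5, 4.0, 5.5]
width: 0.0002
time: 11.3
tool_pos: [0.5398, -0.0525, 0.0439]
ee_rot: [3.141, -0.004, 1.805]
wrist_force: [-1.3, 4.7, 5.6]
width: 0.0006
```

```bash

python3 -m crank '[{"tx":0,"ty":0,"tz":-0.6,"twist":0,"grip":0},{"tx":1.32,"ty":0,"tz":0,"twist":0,"grip":0},{"tx":0,"ty":0,"tz":0.3,"twist":0,"grip":0},{"tx":0,"ty":0,"tz":0.2,"twist":0,"grip":0},{"tx":0,"ty":0,"tz":0.13,"twist":0,"grip":0},{"tx":-0.22,"ty":0,"tz":0,"twist":0,"grip":0},{"tx":-0.22,"ty":0,"tz":0,"twist":0,"grip":0},{"tx":-0.22,"ty":0,"tz":0,"twist":0,"grip":0},{"tx":-0.22,"ty":0,"tz":0,"twist":0,"grip":0},{"tx":-0.22,"ty":0,"tz":0,"twist":0,"grip":0}]'
python3 -m crank '[{"tx":-0.22,"ty":0,"tz":0,"twist":0,"grip":0}]'
python3 -m crank '[{"tx":0,"ty":0,"tz":-0.6,"twist":0,"grip":0},{"tx":-3,"ty":0,"tz":-5,"twist":0,"grip":0},{"tx":-2,"ty":0,"tz":-5,"twist":0,"grip":0},{"tx":0,"ty":0,"tz":0,"twist":0,"grip":0},{"tx":0,"ty":0,"tz":0,"twist":0,"grip":0}]'
python3 - <<'E'
from h import *
p=cams.snapshot("wrist");save(p,"w6.png",(180,80,330,250),3.5)
s=cams.snapshot("side");save(s,"s4.png",(240,160,340,240),6)
E
```

```text
time: 12.55
tool_pos: [0.539, -0.0503, 0.0438]
ee_rot: [-3.141, -0.004, 1.805]
wrist_force: [-2.9, 4.4, 6.6]
width: 0.0005
time: 12.68
tool_pos: [0.5396, -0.0525, 0.0438]
ee_rot: [-3.142, -0.004, 1.805]
wrist_force: [-3.6, 4.4, 6.2]
width: 0.0004
time: 13.3
tool_pos: [0.5511, -0.1028, 0.1484]
ee_rot: [-3.141, -0.0, 1.805]
wrist_force: [0.1, 0.0, -0.8]
width: 0.0005
```

View pics/w6.png

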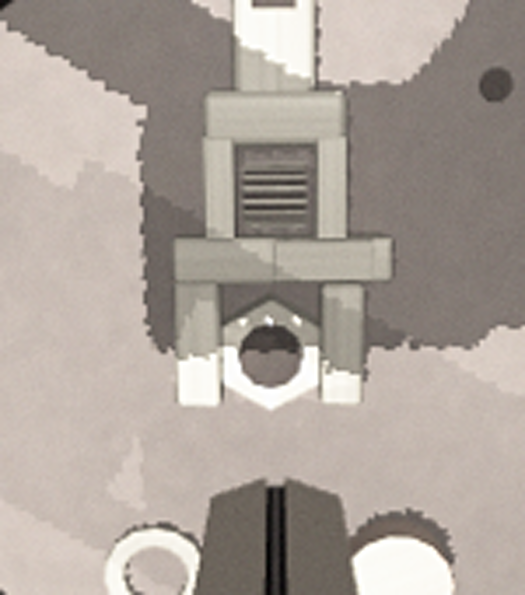

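View pics/s4.png

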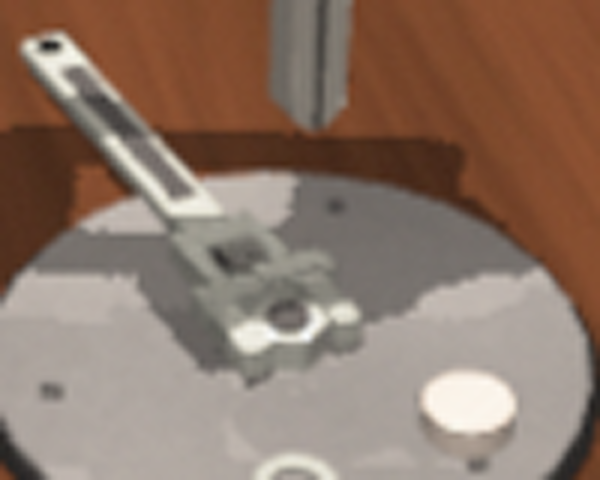

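Jaw gap 102 px vs nut 98 px in the crop: about 1 mm still slack. Going on with strokes; nothing has shifted.

```bash

python3 -m crank '[{"tx":3,"ty":0,"tz":5,"twist":0,"grip":0},{"tx":3.32,"ty":0,"tz":5,"twist":0,"grip":0},{"tx":0,"ty":0,"tz":0,"twist":0,"grip":0},{"tx":0,"ty":0,"tz":0.3,"twist":0,"grip":0},{"tx":0,"ty":0,"tz":0.2,"twist":0,"grip":0},{"tx":0,"ty":0,"tz":0.1,"twist":0,"grip":0},{"tx":-0.22,"ty":0,"tz":0,"twist":0,"grip":0},{"tx":-0.22,"ty":0,"tz":0,"twist":0,"grip":0},{"tx":-0.22,"ty":0,"tz":0,"twist":0,"grip":0},{"tx":-0.22,"ty":0,"tz":0,"twist":0,"grip":0},{"tx":-0.22,"ty":0,"tz":0,"twist":0,"grip":0}]'
python3 -m crank '[{"tx":-0.22,"ty":0,"tz":0,"twist":0,"grip":0}]'
python3 -m crank '[{"tx":0,"ty":0,"tz":-0.6,"twist":0,"grip":0},{"tx":1.32,"ty":0,"tz":0,"twist":0,"grip":0},{"tx":0,"ty":0,"tz":0.3,"twist":0,"grip":0},{"tx":0,"ty":0,"tz":0.2,"twist":0,"grip":0},{"tx":0,"ty":0,"tz":0.1,"twist":0,"grip":0},{"tx":-0.22,"ty":0,"tz":0,"twist":0,"grip":0},{"tx":-0.22,"ty":0,"tz":0,"twist":0,"grip":0},{"tx":-0.22,"ty":0,"tz":0,"twist":0,"grip":0},{"tx":-0.22,"ty":0,"tz":0,"twist":0,"grip":0},{"tx":-0.22,"ty":0,"tz":0,"twist":0,"grip":0}]'
python3 -m crank '[{"tx":-0.22,"ty":0,"tz":0,"twist":0,"grip":0}]'
python3 -m crank '[{"tx":0,"ty":0,"tz":-0.6,"twist":0,"grip":0},{"tx":1.32,"ty":0,"tz":0,"twist":0,"grip":0},{"tx":0,"ty":0,"tz":0.3,"twist":0,"grip":0},{"tx":0,"ty":0,"tz":0.2,"twist":0,"grip":0},{"tx":0,"ty":0,"tz":0.1,"twist":0,"grip":0},{"tx":-0.22,"ty":0,"tz":0,"twist":0,"grip":0},{"tx":-0.22,"ty":0,"tz":0,"twist":0,"grip":0},{"tx":-0.22,"ty":0,"tz":0,"twist":0,"grip":0},{"tx":-0.22,"ty":0,"tz":0,"twist":0,"grip":0},{"tx":-0.22,"ty":0,"tz":0,"twist":0,"grip":0}]'
python3 -m crank '[{"tx":-0.22,"ty":0,"tz":0,"twist":0,"grip":0}]'
```

```text
time: 14.78
tool_pos: [0.537, -0.0511, 0.0435]
ee_rot: [-3.136, -0.003, 1.805]
wrist_force: [-7.7, 3.0, 7.6]
width: 0.0006
time: 14.9
tool_pos: [0.5375, -0.0531, 0.0434]
ee_rot: [-3.136, -0.004, 1.805]
wrist_force: [-7.1, 3.6, 7.5]
width: 0.0004
time: 16.15
tool_pos: [0.539, -0.0496, 0.0438]
ee_rot: [3.142, -0.005, 1.805]
wrist_force: [-2.8, 5.3, 5.5]
width: 0.0006
time: 16.27
tool_pos: [0.5396, -0.0517, 0.0438]
ee_rot: [3.141, -0.005, 1.805]
wrist_force: [-2.9, 6.7, 5.6]
width: 0.0005
time: 17.52
tool_pos: [0.5394, -0.0498, 0.0439]
ee_rot: [3.141, -0.004, 1.805]
wrist_force: [-2.1, 5.8, 5.7]
width: 0.0002
time: 17.65
tool_pos: [0.54, -0.0519, 0.0439]
ee_rot: [3.14, -0.004, 1.805]
wrist_force: [-2.0, 4.9, 6.2]
width: 0.0005
```

```bash

python3 -m crank '[{"tx":0,"ty":0,"tz":-0.6,"twist":0,"grip":0},{"tx":-3,"ty":0,"tz":-5,"twist":0,"grip":0},{"tx":-2,"ty":0,"tz":-5,"twist":0,"grip":0},{"tx":0,"ty":0,"tz":0,"twist":0,"grip":0},{"tx":0,"ty":0,"tz":0,"twist":0,"grip":0}]'
python3 - <<'E'
from h import *
p=cams.snapshot("wrist");save(p,"w7.png",(180,80,330,250),3.5)
E
```

```text
time: 18.27
tool_pos: [0.5511, -0.1029, 0.1485]
ee_rot: [-3.141, -0.0, 1.805]
wrist_force: [-0.2, 0.2, -0.6]
width: 0.0003
```

View pics/w7.png

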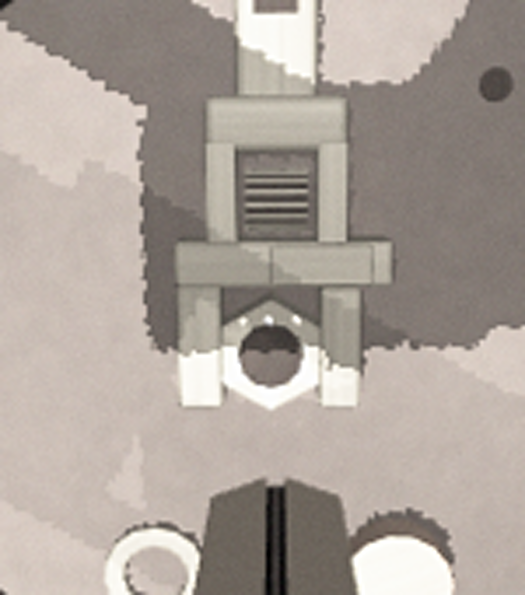

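Jaw faces (221/321) now look in contact with the nut (222/320), and the drag force rose above rolling level. Two confirming strokes with slightly firmer pressure.

```bash

python3 -m crank '[{"tx":3,"ty":0,"tz":5,"twist":0,"grip":0},{"tx":3.32,"ty":0,"tz":5,"twist":0,"grip":0},{"tx":0,"ty":0,"tz":0,"twist":0,"grip":0},{"tx":0,"ty":0,"tz":0,"twist":0,"grip":0},{"tx":0,"ty":0,"tz":0.3,"twist":0,"grip":0},{"tx":0,"ty":0,"tz":0.2,"twist":0,"grip":0},{"tx":0,"ty":0,"tz":0.13,"twist":0,"grip":0},{"tx":-0.22,"ty":0,"tz":0,"twist":0,"grip":0},{"tx":-0.22,"ty":0,"tz":0,"twist":0,"grip":0}]'
python3 -m crank '[{"tx":-0.22,"ty":0,"tz":0,"twist":0,"grip":0},{"tx":-0.22,"ty":0,"tz":0,"twist":0,"grip":0}]'
python3 -m crank '[{"tx":-0.22,"ty":0,"tz":0,"twist":0,"grip":0},{"tx":-0.22,"ty":0,"tz":0,"twist":0,"grip":0}]'
python3 -m crank '[{"tx":0,"ty":0,"tz":-0.6,"twist":0,"grip":0},{"tx":1.32,"ty":0,"tz":0,"twist":0,"grip":0},{"tx":0,"ty":0,"tz":0,"twist":0,"grip":0},{"tx":0,"ty":0,"tz":0.3,"twist":0,"grip":0},{"tx":0,"ty":0,"tz":0.2,"twist":0,"grip":0},{"tx":0,"ty":0,"tz":0.11,"twist":0,"grip":0},{"tx":-0.22,"ty":0,"tz":0,"twist":0,"grip":0},{"tx":-0.22,"ty":0,"tz":0,"twist":0,"grip":0},{"tx":-0.22,"ty":0,"tz":0,"twist":0,"grip":0}]'
python3 -m crank '[{"tx":-0.22,"ty":0,"tz":0,"twist":0,"grip":0},{"tx":-0.22,"ty":0,"tz":0,"twist":0,"grip":0}]'
python3 -m crank '[{"tx":-0.22,"ty":0,"tz":0,"twist":0,"grip":0}]'

```

```text
time: 19.45
tool_pos: [0.5377, -0.0434, 0.0438]
ee_rot: [3.141, -0.005, 1.805]
wrist_force: [-2.7, 6.4, 5.5]
width: 0.0004
time: 19.7
tool_pos: [0.5389, -0.0475, 0.0439]
ee_rot: [3.14, -0.005, 1.805]
wrist_force: [-1.8, 7.0, 5.9]
width: 0.0007
time: 19.95
tool_pos: [0.5402, -0.052, 0.0439]
ee_rot: [3.14, -0.004, 1.805]
wrist_force: [-2.5, 5.2, 4.7]
width: 0.0011
time: 21.08
tool_pos: [0.5377, -0.0447, 0.0436]
ee_rot: [-3.141, -0.006, 1.805]
wrist_force: [-3.7, 7.8, 7.3]
width: 0.0004
time: 21.32
tool_pos: [0.5389, -0.0489, 0.0436]
ee_rot: [3.141, -0.006, 1.806]
wrist_force: [-2.6, 6.5, 7.0]
width: 0.0004
time: 21.45
tool_pos: [0.5397, -0.0513, 0.0437]
ee_rot: [3.141, -0.006, 1.806]
wrist_force: [-3.0, 7.0, 6.3]
width: 0.0009
```

Drag now 7–8 N (vs ~4.5 rolling): the worm is stopped and the tip slips — snug. Lift, look, then move beside the handle.

```bash

python3 -m crank '[{"tx":0,"ty":0,"tz":-0.6,"twist":0,"grip":0},{"tx":-3,"ty":0,"tz":-5,"twist":0,"grip":0},{"tx":-2,"ty":0,"tz":-5,"twist":0,"grip":0},{"tx":0,"ty":0,"tz":0,"twist":0,"grip":0},{"tx":0,"ty":0,"tz":0,"twist":0,"grip":0}]'
python3 - <<'E'
from h import *
import pickle
o=get_obs();print(o["tool_pos"],o["ee_rot"],o["wrist_force"])
p=cams.snapshot("wrist");save(p,"w8.png",(180,80,330,250),3.5);save(p,"w8f.png",s=1.5)
wpose(p,o);pickle.dump(p,open("w8.pkl","wb"))
p=cams.snapshot("top");save(p,"top3.png",(195,130,335,230),5.5)
pickle.dump(p,open("top3.pkl","wb"))
E
```

```text
time: 22.08
tool_pos: [0.5511, -0.1028, 0.1481]
ee_rot: [-3.141, -0.0, 1.805]
wrist_force: [0.5, -0.1, -0.7]
width: 0.0006
[ 0.55112765 -0.10282036  0.1480756 ] [-3.14063590e+00 -4.26885265e-04  1.80465618e+00] [ 0.50189093 -0.09299851 -0.74566486]
```

View pics/w8.png

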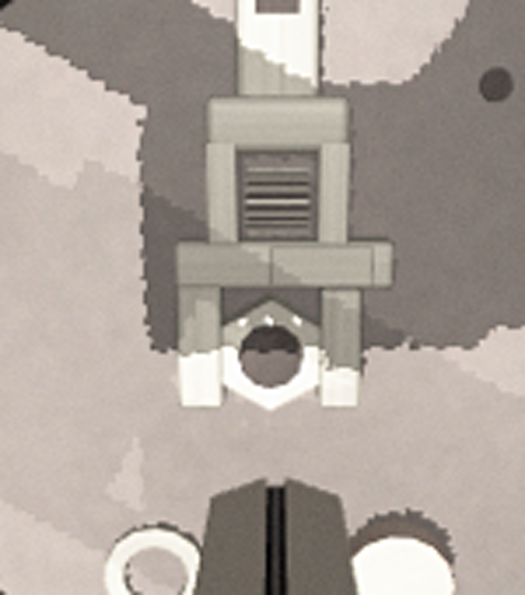

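View pics/w8f.png

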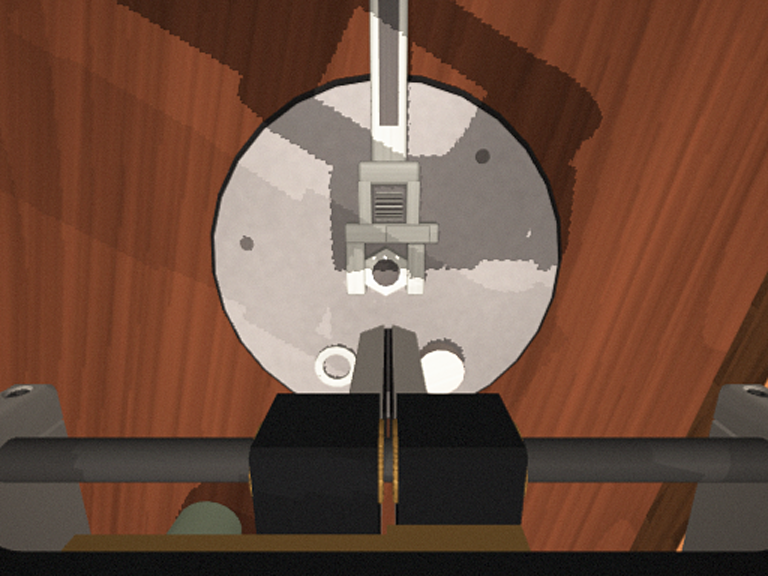

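View pics/top3.png

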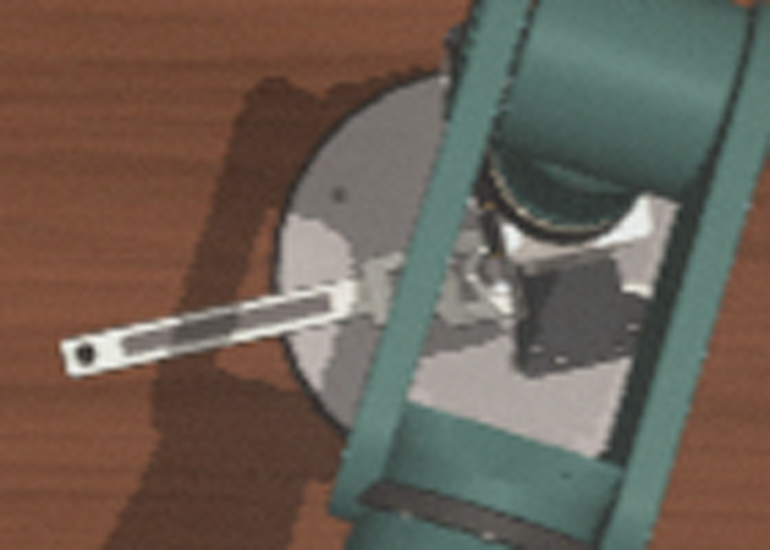

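Jaw unchanged from w7, so it was already snug. Wrench still at the same angle. Now to the −y side of the grip.

```bash

python3 -m crank '[{"tx":5,"ty":-1.2,"tz":0,"twist":0,"grip":0},{"tx":5,"ty":-1.2,"tz":0,"twist":0,"grip":0},{"tx":5,"ty":-1.2,"tz":0,"twist":0,"grip":0},{"tx":2.9,"ty":0,"tz":0,"twist":0,"grip":0},{"tx":0,"ty":0,"tz":0,"twist":0,"grip":0},{"tx":0,"ty":0,"tz":5,"twist":0,"grip":0},{"tx":0,"ty":0,"tz":4,"twist":0,"grip":0},{"tx":0,"ty":0,"tz":2,"twist":0,"grip":0},{"tx":0,"ty":0,"tz":1,"twist":0,"grip":0},{"tx":0,"ty":0,"tz":0,"twist":0,"grip":0},{"tx":0,"ty":0,"tz":0,"twist":0,"grip":0}]'
python3 - <<'E'
from h import *
o=get_obs();print(o["tool_pos"],o["ee_rot"],o["wrist_force"])
s=cams.snapshot("side");save(s,"s5.png",(210,110,340,230),5)
E
```

```text
time: 23.55
tool_pos: [0.4759, 0.0628, 0.0299]
ee_rot: [3.14, 0.0, 1.805]
wrist_force: [-0.2, 0.0, 0.1]
width: 0.0008
[0.4759457  0.06283676 0.02989591] [3.13962810e+00 4.76047086e-04 1.80485394e+00] [-0.19873002  0.00087683  0.10832939]
```

View pics/s5.png

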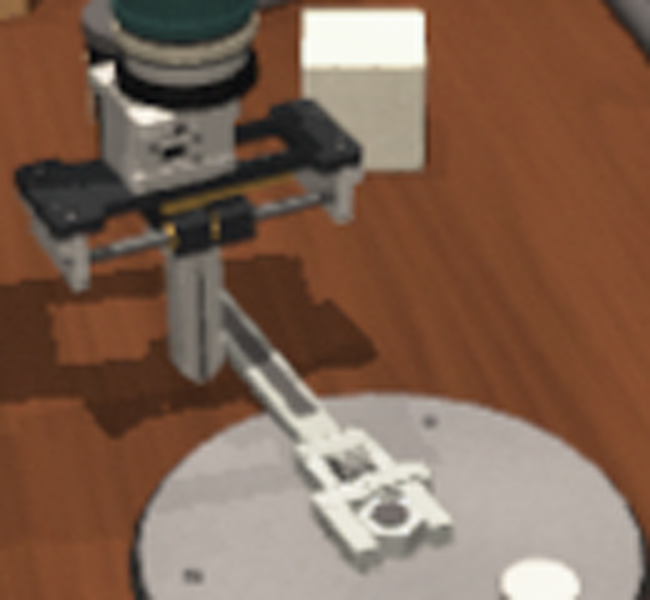

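```bash

python3 -m crank '[{"tx":0,"ty":0,"tz":0.9,"twist":0,"grip":0},{"tx":0,"ty":0.3,"tz":0,"twist":0,"grip":0},{"tx":0,"ty":0.3,"tz":0,"twist":0,"grip":0},{"tx":0,"ty":0.1,"tz":0,"twist":0,"grip":0},{"tx":0,"ty":0,"tz":0,"twist":0,"grip":0}]'
python3 -m crank '[{"tx":0,"ty":0.2,"tz":0,"twist":0,"grip":0},{"tx":0,"ty":0,"tz":0,"twist":0,"grip":0}]'
python3 -m crank '[{"tx":0,"ty":0.2,"tz":0,"twist":0,"grip":0},{"tx":0,"ty":0,"tz":0,"twist":0,"grip":0}]'
python3 -m crank '[{"tx":0,"ty":0.2,"tz":0,"twist":0,"grip":0},{"tx":0,"ty":0,"tz":0,"twist":0,"grip":0}]'
```

```text
time: 24.22
tool_pos: [0.482, 0.0648, 0.02]
ee_rot: [3.141, -0.0, 1.805]
wrist_force: [-0.1, 0.2, 0.3]
width: 0.0004
time: 24.48
tool_pos: [0.4839, 0.0652, 0.0199]
ee_rot: [3.141, -0.0, 1.805]
wrist_force: [0.6, 0.1, -0.1]
width: 0.0002
time: 24.72
tool_pos: [0.4858, 0.0657, 0.0199]
ee_rot: [3.141, -0.0, 1.805]
wrist_force: [-0.2, -0.4, 0.1]
width: 0.0002
time: 24.98
tool_pos: [0.4865, 0.0659, 0.0196]
ee_rot: [-3.139, -0.0, 1.805]
wrist_force: [-3.0, -0.7, 3.4]
width: 0.0002
```

Contact, but with 3.4 N vertical too: perhaps the tip's chamfer. Back off, go 4 mm lower (tip ≈5 mm above the bare counter), and re-approach.

```bash

python3 -m crank '[{"tx":0,"ty":-0.4,"tz":0,"twist":0,"grip":0},{"tx":0,"ty":0,"tz":0.35,"twist":0,"grip":0},{"tx":0,"ty":0.2,"tz":0,"twist":0,"grip":0},{"tx":0,"ty":0,"tz":0,"twist":0,"grip":0}]'
python3 -m crank '[{"tx":0,"ty":0.2,"tz":0,"twist":0,"grip":0},{"tx":0,"ty":0,"tz":0,"twist":0,"grip":0}]'
python3 -m crank '[{"tx":0,"ty":0.1,"tz":0,"twist":0,"grip":0},{"tx":0,"ty":0,"tz":0,"twist":0,"grip":0}]'
```

```text
time: 25.48
tool_pos: [0.4861, 0.0657, 0.0164]
ee_rot: [3.141, -0.0, 1.805]
wrist_force: [-0.3, 0.2, -0.4]
width: 0.0005
time: 25.72
tool_pos: [0.4866, 0.0659, 0.0161]
ee_rot: [-3.139, -0.0, 1.805]
wrist_force: [-4.6, -0.6, 2.2]
width: 0.0004
time: 25.98
tool_pos: [0.4871, 0.0661, 0.016]
ee_rot: [-3.138, -0.0, 1.805]
wrist_force: [-5.4, -2.1, 2.8]
width: 0.0006
```

Now follow the arc about the nut: 1.5° per row.

```bash

python3 -m crank '[{"tx":0.02,"ty":0.15,"tz":0,"twist":0.5,"grip":0},{"tx":0.04,"ty":0.3,"tz":0,"twist":1,"grip":0},{"tx":0.06,"ty":0.44,"tz":0,"twist":1.5,"grip":0},{"tx":0.06,"ty":0.44,"tz":0,"twist":1.5,"grip":0}]'
python3 -m crank '[{"tx":0.06,"ty":0.44,"tz":0,"twist":1.5,"grip":0},{"tx":0.06,"ty":0.44,"tz":0,"twist":1.5,"grip":0},{"tx":0.06,"ty":0.44,"tz":0,"twist":1.5,"grip":0},{"tx":0.06,"ty":0.44,"tz":0,"twist":1.5,"grip":0}]'
python3 - <<'E'
from h import *
o=get_obs()
c=np.array([.549,-.095]);t=o["tool_pos"][:2]-c;a=o["ee_rot"][2]
print("r",np.linalg.norm(t),"wrench fr", t@[np.cos(a),np.sin(a)],t@[np.sin(a),-np.cos(a)])
s=cams.snapshot("side");save(s,"s6.png",(210,110,340,230),5)
E
```

```text
time: 26.48
tool_pos: [0.4996, 0.0703, 0.016]
ee_rot: [-3.137, 0.001, 1.726]
wrist_force: [-6.4, -2.5, 3.4]
width: 0.0005
time: 26.98
tool_pos: [0.5168, 0.0744, 0.016]
ee_rot: [-3.137, 0.002, 1.621]
wrist_force: [-6.2, -2.8, 3.1]
width: 0.0007
r 0.17243696044738188 wrench fr 0.17081212973894155 -0.02361613140162761
```

View pics/s6.png

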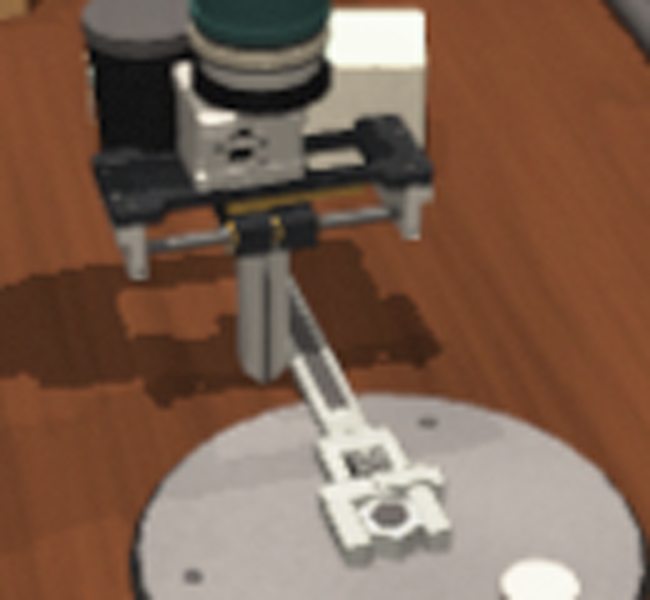

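```bash

python3 -m crank '[{"tx":0.06,"ty":0.44,"tz":0,"twist":1.5,"grip":0},{"tx":0.06,"ty":0.44,"tz":0,"twist":1.5,"grip":0},{"tx":0.06,"ty":0.44,"tz":0,"twist":1.5,"grip":0},{"tx":0.06,"ty":0.44,"tz":0,"twist":1.5,"grip":0},{"tx":0.06,"ty":0.44,"tz":0,"twist":1.5,"grip":0},{"tx":0.06,"ty":0.44,"tz":0,"twist":1.5,"grip":0}]'
python3 -m crank '[{"tx":0.06,"ty":0.44,"tz":0,"twist":1.5,"grip":0},{"tx":0.06,"ty":0.44,"tz":0,"twist":1.5,"grip":0},{"tx":0.06,"ty":0.44,"tz":0,"twist":1.5,"grip":0},{"tx":0.06,"ty":0.44,"tz":0,"twist":1.5,"grip":0},{"tx":0.06,"ty":0.44,"tz":0,"twist":1.5,"grip":0},{"tx":0.06,"ty":0.44,"tz":0,"twist":1.5,"grip":0}]'
python3 - <<'E'
from h import *
o=get_obs()
c=np.array([.549,-.095]);t=o["tool_pos"][:2]-c;a=o["ee_rot"][2]
print("r",np.linalg.norm(t),"wrench fr", t@[np.cos(a),np.sin(a)],t@[np.sin(a),-np.cos(a)])
f=o["wrist_force"][:2];print("ftool",f@[np.cos(a),np.sin(a)],f@[np.sin(a),-np.cos(a)])
s=cams.snapshot("side");save(s,"s7.png",(210,110,340,230),5)
E
```

```text
time: 27.78
tool_pos: [0.5429, 0.0772, 0.0159]
ee_rot: [-3.137, 0.003, 1.464]
wrist_force: [-6.9, -3.5, 3.6]
width: 0.0004
time: 28.52
tool_pos: [0.5694, 0.0767, 0.0157]
ee_rot: [-3.137, 0.003, 1.307]
wrist_force: [-6.8, -2.2, 3.2]
width: 0.0003
r 0.17296087343820743 wrench fr 0.1711325665527016 -0.02508203352188101
ftool -3.9132291281044034 -5.971240660792484
```

View pics/s7.png

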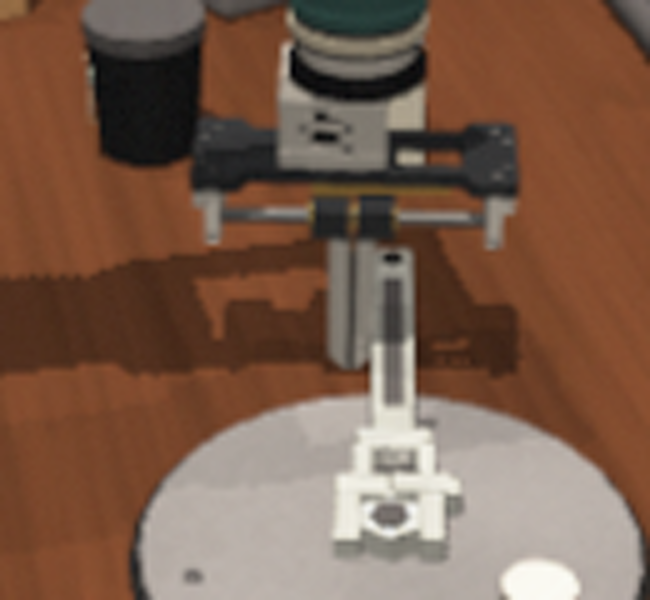

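```bash

python3 -m crank '[{"tx":0.03,"ty":0.44,"tz":0,"twist":1.5,"grip":0},{"tx":0.03,"ty":0.44,"tz":0,"twist":1.5,"grip":0},{"tx":0.03,"ty":0.44,"tz":0,"twist":1.5,"grip":0},{"tx":0.03,"ty":0.44,"tz":0,"twist":1.5,"grip":0},{"tx":0.05,"ty":0.44,"tz":0,"twist":1.5,"grip":0},{"tx":0.05,"ty":0.44,"tz":0,"twist":1.5,"grip":0}]'
python3 -m crank '[{"tx":0.05,"ty":0.44,"tz":0,"twist":1.5,"grip":0},{"tx":0.05,"ty":0.44,"tz":0,"twist":1.5,"grip":0},{"tx":0.05,"ty":0.44,"tz":0,"twist":1.5,"grip":0},{"tx":0.05,"ty":0.44,"tz":0,"twist":1.5,"grip":0}]'
python3 - <<'E'
from h import *
o=get_obs()
c=np.array([.549,-.095]);t=o["tool_pos"][:2]-c;a=o["ee_rot"][2]
print("r",np.linalg.norm(t),"wrench fr", t@[np.cos(a),np.sin(a)],t@[np.sin(a),-np.cos(a)])
f=o["wrist_force"][:2];print("ftool",f@[np.cos(a),np.sin(a)],f@[np.sin(a),-np.cos(a)])
E
```

```text
time: 29.32
tool_pos: [0.5955, 0.0717, 0.0157]
ee_rot: [-3.137, 0.001, 1.15]
wrist_force: [-5.5, 1.0, 1.5]
width: 0.0005
time: 29.82
tool_pos: [0.6123, 0.0659, 0.0158]
ee_rot: [-3.137, 0.001, 1.045]
wrist_force: [-5.2, 1.5, 2.4]
width: 0.0006
r 0.1729324654864508 wrench fr 0.17096934680086068 -0.02598307283039348
ftool -1.3078966966889043 -5.24064098665812
```

```bash

python3 -m crank '[{"tx":0.05,"ty":0.44,"tz":0,"twist":1.5,"grip":0},{"tx":0.05,"ty":0.44,"tz":0,"twist":1.5,"grip":0},{"tx":0.05,"ty":0.44,"tz":0,"twist":1.5,"grip":0},{"tx":0.05,"ty":0.44,"tz":0,"twist":1.5,"grip":0}]'
python3 -m crank '[{"tx":0.02,"ty":0.22,"tz":0,"twist":0.75,"grip":0},{"tx":0.02,"ty":0.22,"tz":0,"twist":0.75,"grip":0}]'
python3 -m crank '[{"tx":0.02,"ty":0.15,"tz":0,"twist":0.5,"grip":0},{"tx":0.02,"ty":0.15,"tz":0,"twist":0.5,"grip":0}]'
```

```text
time: 30.32
tool_pos: [0.6284, 0.0586, 0.0159]
ee_rot: [-3.138, 0.0, 0.941]
wrist_force: [-5.0, 1.5, 2.1]
width: 0.0002
time: 30.58
tool_pos: [0.6325, 0.0563, 0.0159]
ee_rot: [-3.138, -0.0, 0.915]
wrist_force: [-5.0, 3.0, 1.6]
width: 0.0011
time: 30.82
tool_pos: [0.636, 0.0542, 0.016]
ee_rot: [-3.141, -0.001, 0.898]
wrist_force: [-3.4, 2.6, -0.1]
width: 0.0003
```

```bash

python3 -m crank '[{"tx":0.02,"ty":0.15,"tz":0,"twist":0.5,"grip":0},{"tx":0.02,"ty":0.15,"tz":0,"twist":0.5,"grip":0}]'
python3 -m crank '[{"tx":0.02,"ty":0.15,"tz":0,"twist":0.5,"grip":0},{"tx":0.02,"ty":0.15,"tz":0,"twist":0.5,"grip":0}]'
python3 -m crank '[{"tx":0.01,"ty":0.1,"tz":0,"twist":0.3,"grip":0},{"tx":0,"ty":0,"tz":0,"twist":0,"grip":0}]'
python3 - <<'E'
from h import *
o=get_obs()
c=np.array([.549,-.095]);t=o["tool_pos"][:2]-c;a=o["ee_rot"][2]
print("r",np.linalg.norm(t),"wrench fr", t@[np.cos(a),np.sin(a)],t@[np.sin(a),-np.cos(a)],"ang",np.arctan2(t[1],t[0]))
f=o["wrist_force"][:2];print("ftool",f@[np.cos(a),np.sin(a)],f@[np.sin(a),-np.cos(a)])
E
```

```text
time: 31.08
tool_pos: [0.639, 0.0522, 0.0161]
ee_rot: [3.142, -0.001, 0.88]
wrist_force: [-0.9, 3.1, -1.8]
width: 0.0007
time: 31.32
tool_pos: [0.6416, 0.0504, 0.0162]
ee_rot: [3.142, -0.0, 0.862]
wrist_force: [-0.9, 3.2, -1.9]
width: 0.0003
time: 31.58
tool_pos: [0.6423, 0.0496, 0.0164]
ee_rot: [3.141, -0.0, 0.857]
wrist_force: [-1.0, 3.2, -1.8]
width: 0.0003
r 0.17208525348607903 wrench fr 0.170389097279658 -0.024101659602428188 ang 0.9977663377102732
ftool 1.7747168236678226 -2.8424862082874185
```

```bash

python3 -m crank '[{"tx":0,"ty":0.15,"tz":0,"twist":0.5,"grip":0},{"tx":0,"ty":0,"tz":0,"twist":0,"grip":0}]'
python3 -m crank '[{"tx":0,"ty":0.15,"tz":0,"twist":0.5,"grip":0},{"tx":0,"ty":0,"tz":0,"twist":0,"grip":0}]'
python3 -m crank '[{"tx":0,"ty":0.15,"tz":0,"twist":0.3,"grip":0},{"tx":0,"ty":0,"tz":0,"twist":0,"grip":0}]'
python3 - <<'E'
from h import *
o=get_obs()
c=np.array([.549,-.095]);t=o["tool_pos"][:2]-c;a=o["ee_rot"][2]
print("r",np.linalg.norm(t),"wrench fr", t@[np.cos(a),np.sin(a)],t@[np.sin(a),-np.cos(a)],"ang",np.arctan2(t[1],t[0]))
f=o["wrist_force"][:2];print("ftool",f@[np.cos(a),np.sin(a)],f@[np.sin(a),-np.cos(a)])
s=cams.snapshot("side");save(s,"s8.png",(210,110,340,230),5)
E
```

```text
time: 31.82
tool_pos: [0.6434, 0.0487, 0.0165]
ee_rot: [3.141, -0.0, 0.849]
wrist_force: [-1.1, 2.3, -0.8]
width: 0.0006
time: 32.08
tool_pos: [0.6446, 0.0479, 0.0165]
ee_rot: [3.142, -0.001, 0.84]
wrist_force: [-1.0, 4.1, -1.3]
width: 0.0004
time: 32.33
tool_pos: [0.6454, 0.0473, 0.0165]
ee_rot: [-3.141, -0.001, 0.835]
wrist_force: [-1.3, 5.0, -0.9]
width: 0.0006
r 0.17188812215838123 wrench fr 0.17019072316452913 -0.024096561743725778 ang 0.9754048713644411
ftool 2.8648142328238073 -4.306779620914956
```

View pics/s8.png

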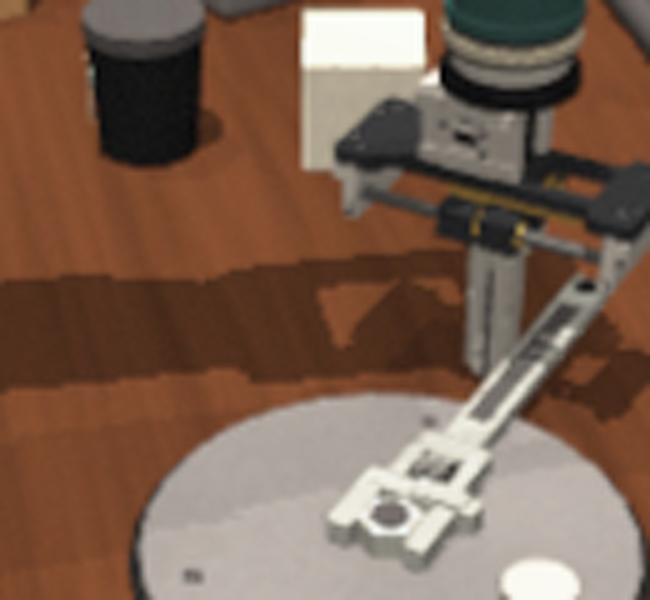

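```bash
cat > f.py <<'E'
from h import *
o=get_obs()
c=np.array([.549,-.095]);t=o["tool_pos"][:2]-c;a=o["ee_rot"][2]
f=o["wrist_force"];print("ang %.4f ftool x %.1f y %.1f z %.1f"%(np.arctan2(t[1],t[0]),f[:2]@[np.cos(a),np.sin(a)],f[:2]@[np.sin(a),-np.cos(a)],f[2]))
E
python3 f.py
python3 -m crank '[{"tx":-0.03,"ty":0.15,"tz":0,"twist":0.3,"grip":0},{"tx":0,"ty":0,"tz":0,"twist":0,"grip":0}]' >/dev/null; python3 f.py
python3 -m crank '[{"tx":-0.03,"ty":0.15,"tz":0,"twist":0.3,"grip":0},{"tx":0,"ty":0,"tz":0,"twist":0,"grip":0}]'>/dev/null; python3 f.py
python3 -m crank '[{"tx":0,"ty":0.1,"tz":0,"twist":0,"grip":0},{"tx":0,"ty":0,"tz":0,"twist":0,"grip":0}]'>/dev/null; python3 f.py
```

```text
ang 0.9753 ftool x 1.7 y -4.0 z -1.0
ang 0.9693 ftool x 3.4 y -5.0 z -0.9
ang 0.9635 ftool x 4.1 y -6.0 z 0.2
ang 0.9609 ftool x 4.0 y -8.4 z -0.3
```

```bash

python3 -m crank '[{"tx":0.05,"ty":0,"tz":0,"twist":0,"grip":0},{"tx":0,"ty":0,"tz":0,"twist":0,"grip":0}]' >/dev/null; python3 f.py
python3 -m crank '[{"tx":0.05,"ty":0,"tz":0,"twist":0,"grip":0},{"tx":0,"ty":0,"tz":0,"twist":0,"grip":0}]'>/dev/null; python3 f.py
python3 -m crank '[{"tx":0,"ty":0,"tz":0,"twist":0,"grip":0},{"tx":0,"ty":0,"tz":0,"twist":0,"grip":0},{"tx":0,"ty":0,"tz":0,"twist":0,"grip":0}]'>/dev/null; python3 f.py
python3 - <<'E'
from h import *
import pickle
o=get_obs();p=cams.snapshot("wrist");save(p,"w9.png",s=1.5)
p=cams.snapshot("top");save(p,"top4.png",(195,110,335,220),5.5)
E
```

```text
ang 0.9609 ftool x 2.4 y -7.2 z 0.8
ang 0.9610 ftool x 2.0 y -7.7 z 0.9
ang 0.9610 ftool x 1.6 y -7.7 z 0.8
```

View pics/w9.png

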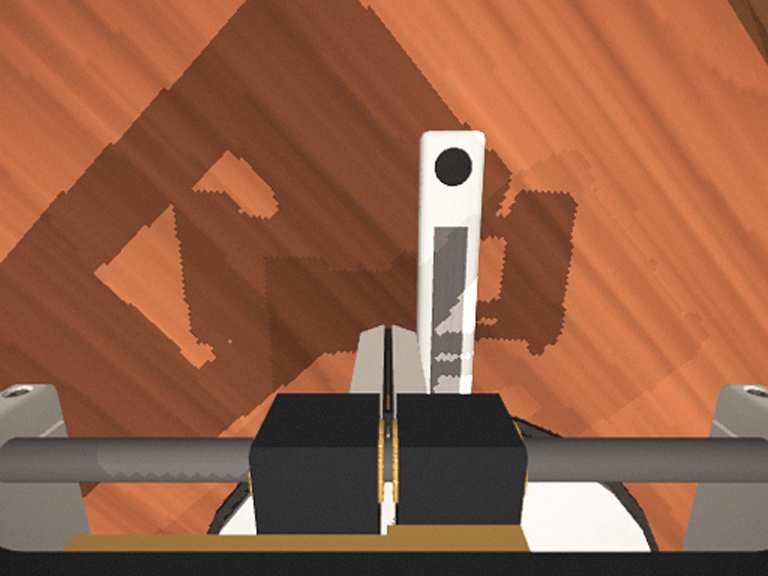

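View pics/top4.png

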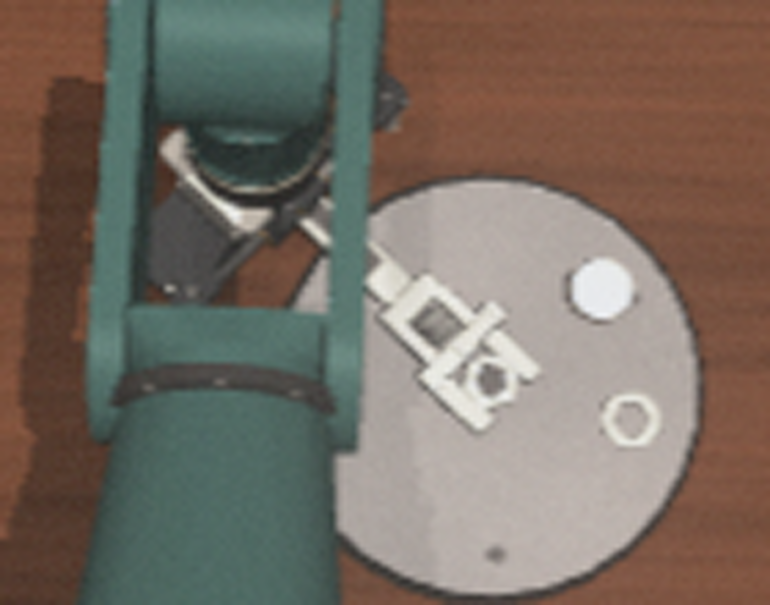

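Held at 7.7 N with no motion. A small extra push to verify it is the stop.

```bash

python3 -m crank '[{"tx":0,"ty":0.06,"tz":0,"twist":0,"grip":0},{"tx":0,"ty":0,"tz":0,"twist":0,"grip":0},{"tx":0,"ty":0,"tz":0,"twist":0,"grip":0}]' >/dev/null; python3 f.py
python3 -m crank '[{"tx":0,"ty":0.06,"tz":0,"twist":0,"grip":0},{"tx":0,"ty":0,"tz":0,"twist":0,"grip":0},{"tx":0,"ty":0,"tz":0,"twist":0,"grip":0}]' >/dev/null; python3 f.py
python3 -m crank '[{"tx":0,"ty":-0.12,"tz":0,"twist":0,"grip":0},{"tx":0,"ty":0,"tz":0,"twist":0,"grip":0},{"tx":0,"ty":0,"tz":0,"twist":0,"grip":0},{"tx":0,"ty":0,"tz":0,"twist":0,"grip":0},{"tx":0,"ty":0,"tz":0,"twist":0,"grip":0}]' >/dev/null; python3 f.py
```

```text
ang 0.9604 ftool x 2.2 y -8.1 z 1.0
ang 0.9583 ftool x 2.1 y -8.6 z 2.2
ang 0.9587 ftool x 2.2 y -7.3 z 0.1
```

Not perfectly conclusive (small creep). I'll back off and check the wrench/nut angle by camera.

```bash

python3 -m crank '[{"tx":0,"ty":-0.4,"tz":0,"twist":0,"grip":0},{"tx":0,"ty":0,"tz":0,"twist":0,"grip":0}]'; python3 f.py
python3 -m crank '[{"tx":0,"ty":-1.5,"tz":0,"twist":0,"grip":0},{"tx":0,"ty":0,"tz":-6,"twist":0,"grip":0},{"tx":-6,"ty":0,"tz":-6,"twist":0,"grip":0},{"tx":-6,"ty":1,"tz":-1.5,"twist":0,"grip":0},{"tx":-6,"ty":3.3,"tz":0,"twist":0,"grip":0},{"tx":0,"ty":0,"tz":0,"twist":0,"grip":0},{"tx":0,"ty":0,"tz":0,"twist":0,"grip":0}]'
python3 - <<'E'
from h import *
import pickle
o=get_obs();p=cams.snapshot("wrist");save(p,"w10.png",(160,50,330,250),3)
wpose(p,o);pickle.dump(p,open("w10.pkl","wb"));print(o["tool_pos"],o["ee_rot"])
E
```

```text
time: 35.72
tool_pos: [0.6459, 0.0465, 0.0167]
ee_rot: [3.14, 0.0, 0.824]
wrist_force: [-0.3, 1.3, -0.1]
width: 0.0006
ang 0.9702 ftool x 0.7 y -1.1 z -0.1
time: 36.6
tool_pos: [0.5563, -0.0865, 0.1358]
ee_rot: [3.141, -0.001, 0.823]
wrist_force: [-0.4, -0.8, -0.2]
width: 0.0006
[ 0.55627487 -0.08648483  0.13575636] [ 3.14104694e+00 -5.21629500e-04  8.23375373e-01]
```

View pics/w10.png

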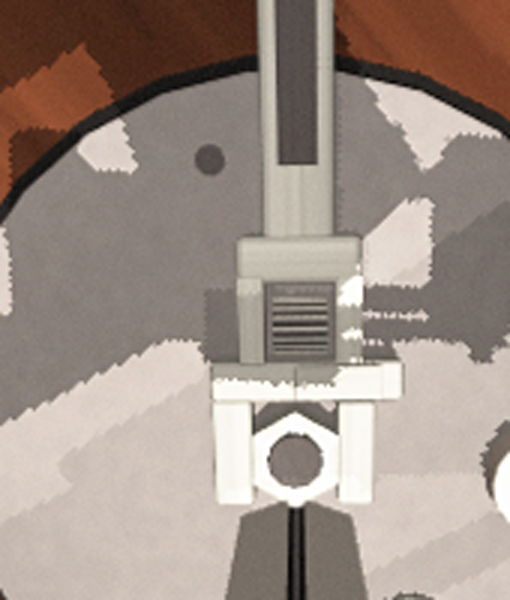

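Springs back ~2 mm when released, suggesting an elastic stop. Quantify the rotation by rectifying before/after wrist pictures.

```bash
python3 - <<'E'
from h import *
import pickle
def rect(p,c,ang,z,s=4000,L=.09,W=.05):
    # output: col = wrench y, row down = wrench x (from handle), about c
    H=int(2*L*s);Wd=int(2*W*s)
    r,cc=np.mgrid[0:H,0:Wd];x=(r-H/2)/s-.03;y=(cc-Wd/2)/s
    ex=np.array([np.cos(ang),np.sin(ang)]);ey=np.array([-ex[1],ex[0]])
    X=np.stack([c[0]+x*ex[0]+y*ey[0],c[1]+x*ex[1]+y*ey[1],0*x+z],-1)
    u=(X@np.array(p["R"]).T+p["t"])@np.array(p["intrinsics"]).T
    m=(u[...,:2]/u[...,2:]).astype(np.float32)
    return cv2.remap(p["frame"][:,:,::-1].copy(),m[...,0],m[...,1],cv2.INTER_CUBIC)
w8=pickle.load(open("w8.pkl","rb"));w10=pickle.load(open("w10.pkl","rb"))
a8=1.8047-np.pi;a10=.8234-np.pi
for n in(w8,w10):pass
A=rect(w8,(.549,-.095),a8,.028);B=rect(w10,(.549,-.095),a10,.028)
# handle edges at z=.026 : region x -95..-60mm
im=np.hstack([A,B]);cv2.imwrite("pics/rect.png",cv2.resize(im,None,fx=.78,fy=.78))
for nm,p,a in(("w8",w8,a8),("w10",w10,a10)):
    I=rect(p,(.549,-.095),a,.026);g=cv2.GaussianBlur(cv2.cvtColor(I,cv2.COLOR_BGR2GRAY),(5,5),2)
    lsd=cv2.createLineSegmentDetector()
    ln=lsd.detect(g)[0][:,0]
    for l in ln:
        d=l[2:]-l[:2];L=np.hypot(*d)
        if L>60:
            th=np.degrees(np.arctan2(d[1],d[0]))%180
            print(nm,"len %.0f ang %.2f mid"%(L,th),np.round((l[:2]+l[2:])/2))
E
```

```text
w8 len 66 ang 30.88 mid [227. 427.]
w8 len 71 ang 150.04 mid [166. 426.]
w8 len 81 ang 89.99 mid [178.  41.]
w8 len 161 ang 89.64 mid [248.  81.]
w8 len 79 ang 179.91 mid [204. 288.]
w8 len 81 ang 89.92 mid [228.  41.]
w8 len 79 ang 0.00 mid [204. 294.]
w8 len 70 ang 30.89 mid [164. 532.]
w8 len 88 ang 90.82 mid [160.  44.]
w8 len 115 ang 88.93 mid [154. 282.]
w8 len 115 ang 90.92 mid [286. 283.]
w8 len 64 ang 90.84 mid [189. 686.]
w8 len 252 ang 179.95 mid [214. 391.]
w8 len 76 ang 179.97 mid [204. 308.]
w8 len 78 ang 179.68 mid [203. 280.]
w8 len 113 ang 90.85 mid [254. 282.]
w8 len 66 ang 89.35 mid [214. 685.]
w8 len 71 ang 21.06 mid [248. 651.]
w8 len 74 ang 158.81 mid [152. 652.]
w8 len 76 ang 179.90 mid [204. 273.]
w8 len 78 ang 0.05 mid [203. 302.]
w8 len 71 ang 179.98 mid [206. 313.]
w8 len 60 ang 87.17 mid [ 82. 513.]
w8 len 95 ang 178.78 mid [203. 339.]
w8 len 76 ang 88.84 mid [304. 437.]
w8 len 114 ang 89.01 mid [121. 283.]
w8 len 86 ang 90.72 mid [154.  44.]
w8 len 71 ang 0.08 mid [206. 267.]
w8 len 71 ang 179.97 mid [204. 256.]
w8 len 97 ang 179.78 mid [204. 229.]
w8 len
[... 1054 characters left out ...]
ng 89.69 mid [152. 288.]
w10 len 76 ang 178.79 mid [202. 287.]
w10 len 75 ang 179.26 mid [203. 315.]
w10 len 115 ang 87.93 mid [119. 287.]
w10 len 75 ang 178.83 mid [203. 309.]
w10 len 73 ang 179.70 mid [203. 320.]
w10 len 174 ang 89.27 mid [243.  87.]
w10 len 73 ang 89.13 mid [251. 307.]
w10 len 132 ang 90.20 mid [156. 109.]
w10 len 60 ang 179.37 mid [202. 344.]
w10 len 156 ang 89.84 mid [201. 640.]
w10 len 67 ang 0.35 mid [202. 328.]
w10 len 141 ang 89.72 mid [304. 476.]
w10 len 96 ang 179.46 mid [201. 233.]
w10 len 85 ang 90.44 mid [158. 297.]
w10 len 156 ang 90.61 mid [193. 640.]
w10 len 70 ang 0.86 mid [201. 255.]
w10 len 65 ang 0.24 mid [203. 324.]
w10 len 72 ang 179.90 mid [202. 333.]
```

View pics/rect.png

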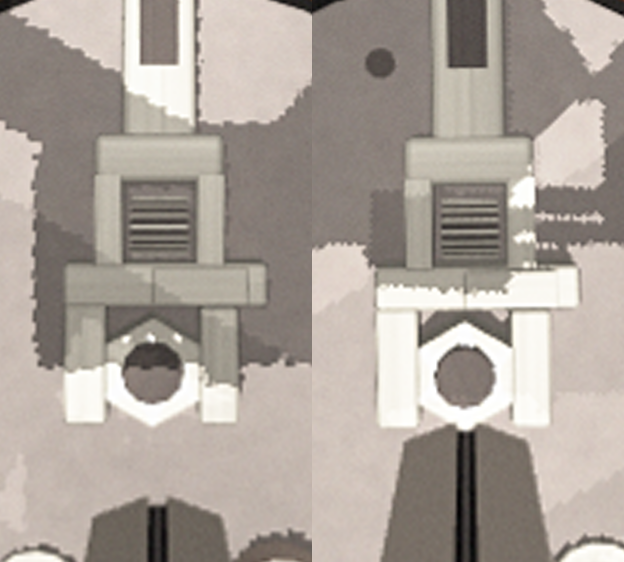

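Both nut flats and handle turned by 0.967 rad (start 0.04–0.06 → ≈1.0), and the 7.7 N static hold exceeded the 5 N turning maximum: the nut is at its stop. Jaw still in contact. Retract and final check.

```bash

python3 -m crank '[{"tx":0,"ty":-2,"tz":-5,"twist":0,"grip":0},{"tx":0,"ty":-5,"tz":-3,"twist":0,"grip":0},{"tx":0,"ty":-5,"tz":0,"twist":0,"grip":0},{"tx":0,"ty":-5,"tz":0,"twist":0,"grip":0},{"tx":0,"ty":0,"tz":0,"twist":0,"grip":0},{"tx":0,"ty":0,"tz":0,"twist":0,"grip":0}]'
python3 - <<'E'
from h import *
p=cams.snapshot("side");save(p,"s9.png",s=1.5)
p=cams.snapshot("top");save(p,"t9.png",s=1.5)
E
```

```text
time: 37.4
tool_pos: [0.4321, 0.0296, 0.2156]
ee_rot: [3.141, -0.0, 0.826]
wrist_force: [0.4, -1.7, -0.2]
width: 0.0007
```

View pics/s9.png

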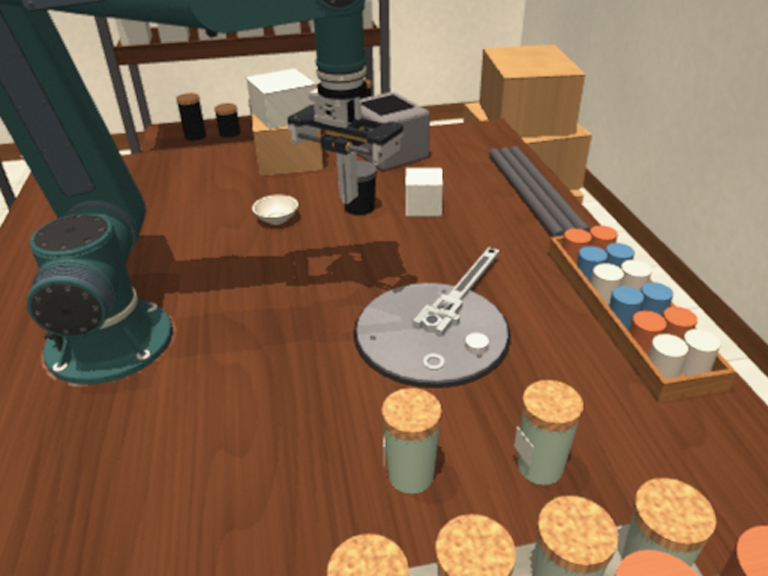

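View pics/t9.png

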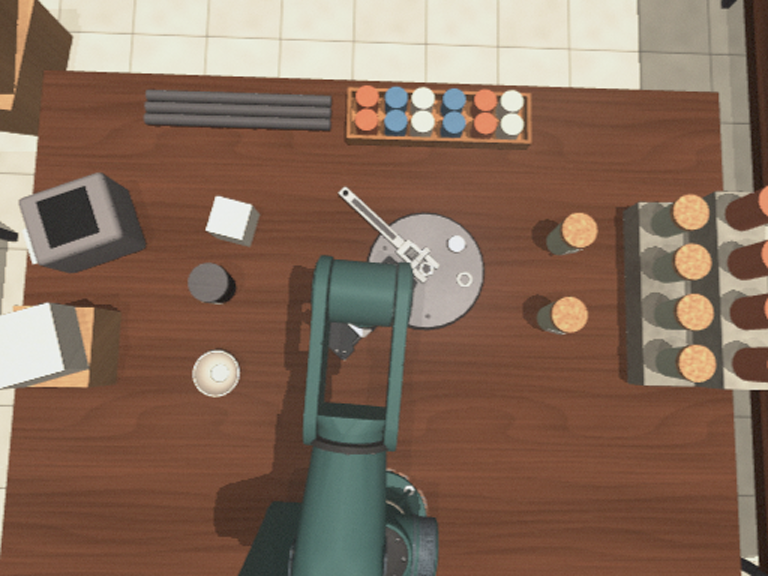

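Everything else is where it was (tealight (457,244), washer (464,280), and the candles, box and dish match the first picture). The wrench lies flat at its new angle.

```bash
python3 -c "
from bench import ticket
print(ticket.close_job())"
```

```text
the job is handed in; nothing more can be done
None
```

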